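# Knock a sandal heel out of its press nest and press it onto the sole

## Task

The tread cap has just been pressed into the white heel in the sloping nest of the heel press. Knock the heel up by pushing the red ball of the ejector lever right down to its stop, take the raised heel out, and set it upright, cap side still up, centred on the round brown heel mark of the sole on the plank. Then press it down onto its mark with a steady push of about 20 N (2 kg) for a second, let go, and leave the tools, nails and other heels where they are.

Things in the scene. Friction and masses are not known exactly. Their poses are not given: they have to be found in the camera images.
- press: Heel press nest on a green steel stand, fixed. Origin: on the bench under the bed's centre; own z vertical. Bed and nest slope 40 degrees: the nest's axis is N = (-0.643, 0, 0.766) in the stand's axes, leaning to its -x (robot side). Bed 150 x 170 mm, top centre 62 mm above the origin; the nest block's rim is 96 mm above the bed along N; lever on the -y side.
- nest_floor (a point): Centre of the pocket's floor, over the 36 mm ejector hole through which a 30 mm steel pin rises along N. At (-0.036, 0, 0.105) m in the stand's axes. Axes as press.
- nest_mouth (a point): Centre of the round pocket's mouth, level with the rim of the 100 x 100 mm aluminium nest block. The pocket is 63 mm wide and 40 mm deep along N. Axes as press.
- ejector_lever (a joint): Lever angle, 0 at rest, 0.42 rad at the stop. Pivot at (-0.014, -0.060, 0.079) m in the stand's axes, axis (0.766, 0, 0.643). Pushing the ball along -N turns it against a stiff friction pivot (about 7 N at the ball); it stays where it is left. The ejector pin rises 60 mm per rad, so at the stop it holds the heel 25 mm up.
- lever_ball (a point): Centre of the red ball grip, 32 mm across, at the lever's end, 140 mm from the pivot. Its arc lies in the plane of N and the stand's y axis: at rest 76 mm above the bed's plane along N, at the stop about 19 mm, and 129 mm then 140 mm beyond the pivot towards the stand's -y.
- heel: White sandal heel with a cork-coloured tread cap in its top: a cylinder 60 mm in diameter, 40 mm high, edges rounded 2 mm, about 90 g. Origin: centre of its underside; z along its axis to the cap. It starts on the nest's floor, its top flush with the rim, so that it can be gripped only after it has been raised.
- sole: Sandal sole lying bottom side up on the plank: flat, 8 mm thick, 240 mm long, tan with a white edge, loose, about 140 g. Origin: under its middle; z up; x towards the toe, the heel end at -x.
- heel_seat (a point): Centre of the round brown heel mark (62 mm in diameter) on the top face of the sole, 86 mm from its origin towards the heel end. The heel's underside goes here.
- plank: Fixed wooden work plank 300 x 125 x 20 mm under the sole. Origin: centre of its underside.
- spare_heel_a: Bystander: another heel, same size, standing on the bench. Origin: centre of its underside.
- spare_heel_b: Bystander: another heel, same size, standing on the bench. Origin: centre of its underside.
- hammer: Bystander: hammer 240 mm long lying on the bench. Origin about its middle, x towards the head.
- nail_tin: Bystander: open blue tin of nails, 110 x 85 x 28 mm. Origin: centre of its underside.

How it is judged:
By the outcome, as a careful person would: the job done as asked, in the order asked, and still so for the second after the job is handed in, with the robot touching nothing.
It also fails if it takes over 66 s, if anything falls off the work surface, if the arm or the gripper's body presses on something with over 40 N, if the wrist force passes 120 N, or if a joint passes its speed limit or range.

## Robot

A 7-joint arm with a two-finger parallel gripper is mounted at the origin on the work surface. World frame = base frame: x ahead of the robot, y to its left, z up, the work surface at z = 0. Lengths are in m, angles in rad, forces in N, time in s.
With the tool pointing down it reaches from about 0.425 to 1.025 m from the base axis. Payload 9.4 kg.
Tool frame: the origin (TCP) lies midway between the tips of the shut fingers; the grasp point (between the pads) lies 19 mm behind it (grasp_offset is the distance from the TCP to the grasp point, in m); z points along the fingers, y is the direction in which the jaws open and shut (so a half turn about z gives the same grasp; the last joint's range is limited). The gripper opens to 93 mm and grips with 3 to 60 N. Pads are 15 mm wide; open, the fingers measure 128 mm over their backs; the gripper's body (75 mm by 188 mm) begins 65 mm behind the grasp point.
Start: joints at [-1.293, 0.599, -0.003, 1.599, 0.002, 0.943, -0.08], TCP at [0.252, 0.68, 0.219] pointing down, gripper open.
Joint ranges: [-2.57, 2.57], [-0.35, 1.97], [-1.29, 1.29], [0.11, 2.56], [-1.05, 4.19], [0.11, 1.86], [-2.63, 2.63]. Speed limits (rad/s): [2.22, 2.22, 3.01, 3.01, 3.14, 3.14, 3.14].

## Interface

Orientations are given as a 3x3 rotation matrix whose columns are the frame's x, y, z axes.
In Python, from station import * gives the robot as it stands.
- The arm moves only by the tool servo_tool, never from a script. Its argument "targets" is a list of rows, each an object of numbers: "tx", "ty", "tz": the shift along the tool's x, y, z in units of 40 mm (1.0 is 40 mm); "yaw": the turn about the tool's z in units of 6 degrees (1.0 is 6 degrees). In form: [{"tx": .., "ty": .., "tz": .., "yaw": ..}, ...]. A call has 1 to 10 rows; each row shifts and turns the commanded pose from where the row before left it, along the tool's axes as they then stand; what a row does not reach is not made up. A row lasts 1/10 s, in which the tool goes at most 50 mm and 8.59 degrees, less where a joint would pass 70% of its speed; a pose out of reach is approached as far as the arm can. A call is refused whole if a number of a shift passes 1 or a number of a turn 1, either way. A call with a gripper value outside its range is refused whole. "claw" is the gripper command: -1 is shut, 1 is fully open, values between are in proportion, set as the call begins (left out, the last holds). The fingers move at their own pace and stop on an object; "newtons" is the grip in N (left out, the last holds). Time passes only in rows, so rows that do not move let the fingers close. It gives the time, the measured TCP pose, the force and the opening at its end, in the units of the state.
- sense(): the state, without advancing time (a new reading comes with each control period).
- camera(name): name is "scene" or "top"; returns a dict with "pixels" (480x640x3 uint8, red, green, blue), "vertical_fov" (degrees; the focal length in pixels is half the picture's height over the tangent of half this angle, whatever the lens; pixels are square), "cx", "cy" (the principal point, pixels), "camera_from_world" (4x4, takes a point from world to camera coordinates). Camera axes: x right, y up, looking along -z (the intrinsics and any distortion apply to the point x, -y, -z); pixel columns grow to the right and rows downward; lengths in m; the calibration is good to about 2 mm. A picture is of the moment at which its call begins. There is no depth.
- sign_off(): hands the job in, once; it reports no verdict.
Trained networks look in the newest picture that a camera, given by its name, has taken for a name from the list of things; names that differ only in an ending like _2 or _b are one class to them, and where a whole thing is asked for, a point or a joint stands for the part that bears it (a point fixed in the world has none). Each returns a list of dicts, best first, with "confidence" (0 to 1); they miss things now and then, are a little off and sometimes report something else, mostly with a low value. They report only what shows in the picture. A call takes as long as a camera call.
- spot_in(camera, target): "centre" ([x, y, z] in m, in world coordinates, good to about 4 mm: the middle of the surface that is visible of it).
The state is a dict: "time_s": time; "q": joint angles; "joint_velocities": joint speeds; "joint_torque": joint torques, N m; "ee_pos": TCP position; "tcp_rot": TCP orientation; "contact_force": force on the tool from outside, world axes, zero at the start; "ft_torque": the same for the moment, N m; "gripper_width": finger opening in m.
Only numpy, scipy, OpenCV 4.12 (cv2) and the standard library are available. Lean on these libraries where they do the work, as an engineer would, in place of code of your own. Each camera call takes 0.05 s, during which the arm holds its last target.

## Working session

There is one attempt and no reset: what is moved stays moved. The work goes in short steps, Python scripts to look and compute and a tool call to move; the robot and the scene stay as the last step left them, time stands still between calls to the robot, and variables do not carry over. Pictures are saved under pics/ and viewed, and the job is handed in when it is done.

Besides the shell and the picture viewer there is one more tool, called as name(argument=value, ...), one argument or row to a line, values as JSON. servo_tool: Moves the arm, as the interface text tells. Its arguments: {"type":"object","properties":{"targets":{"type":"array","items":{"type":"object","properties":{"tx":{"type":"number"},"ty":{"type":"number"},"tz":{"type":"number"},"yaw":{"type":"number"}}}},"claw":{"type":"number"},"newtons":{"type":"number"}},"required":["targets"]}

```bash
ls; mkdir -p pics
python3 - <<'E'
from station import *
import cv2,numpy as np
np.set_printoptions(precision=4,suppress=True)
for n in("scene","top"):
    c=camera(n); cv2.imwrite(f"pics/{n}0.png",cv2.cvtColor(c["pixels"],cv2.COLOR_RGB2BGR))
    print(n,{k:v for k,v in c.items() if k!="pixels"})
    for t in("press","nest_mouth","lever_ball","heel","sole","heel_seat","plank","hammer","nail_tin","spare_heel_a","ejector_lever"):
        try: print(t,[(round(d["confidence"],2),np.round(d["centre"],3).tolist()) for d in spot_in(n,t)])
        except Exception as e: print(t,e)
s=sense();print(s)
E
```

```text
pics
scene {'vertical_fov': 55.663516929431175, 'cx': 317.68842057055497, 'cy': 231.64440191680134, 'camera_from_world': array([[ 0.8772,  0.4802,  0.0001, -0.4894],
       [-0.3059,  0.5586,  0.7709,  0.102 ],
       [ 0.3701, -0.6763,  0.6369, -1.1011],
       [ 0.    ,  0.    ,  0.    ,  1.    ]])}
press [(0.97, [0.664, 0.203, 0.097])]
nest_mouth [(0.87, [0.67, 0.213, 0.092])]
lever_ball [(0.79, [0.669, 0.066, 0.116])]
heel [(0.75, [0.602, 0.241, 0.135])]
sole [(0.95, [0.602, -0.293, 0.03])]
heel_seat [(0.95, [0.597, -0.296, 0.027])]
plank []
hammer [(0.92, [0.401, 0.036, 0.024])]
nail_tin [(0.94, [0.575, 0.001, 0.007])]
spare_heel_a [(0.96, [0.75, 0.016, 0.039]), (0.92, [0.726, -0.096, 0.041])]
ejector_lever [(0.8, [0.662, 0.068, 0.117])]
top {'vertical_fov': 53.52149014235316, 'cx': 322.633080931449, 'cy': 240.0735671382347, 'camera_from_world': array([[ 0.0156, -0.9999,  0.0064, -0.0291],
       [ 0.9937,  0.0162,  0.1108, -0.5665],
       [-0.1109,  0.0046,  0.9938, -0.9168],
       [ 0.    ,  0.    ,  0.    ,  1.    ]])}
press [(0.72, [0.655, 0.226, 0.106])]
nest_mouth [(0.79
[... 373 characters left out ...]
l_a [(0.88, [0.72, -0.08, 0.043]), (0.62, [0.742, 0.031, 0.041])]
ejector_lever [(0.7, [0.66, 0.119, 0.107])]
{'time_s': 1.2, 'q': array([-1.2927,  0.5993, -0.0025,  1.5994,  0.0018,  0.9429, -0.0798]), 'joint_velocities': array([ 0.001 , -0.0023,  0.0005, -0.0014,  0.0015, -0.0009, -0.0017]), 'joint_torque': array([  0.0014, -76.4863,   1.4969, -25.2693,  -0.0523,   0.0104,
        -0.    ]), 'ee_pos': array([0.2518, 0.6798, 0.2186]), 'tcp_rot': array([[-0.9378,  0.3473,  0.    ],
       [ 0.3473,  0.9378, -0.0001],
       [-0.    , -0.0001, -1.    ]]), 'contact_force': array([-0.6867,  0.3602,  0.5884]), 'ft_torque': array([-0.0142, -0.0473,  0.0237]), 'gripper_width': 0.09321068425081179}
```

View pics/scene0.png

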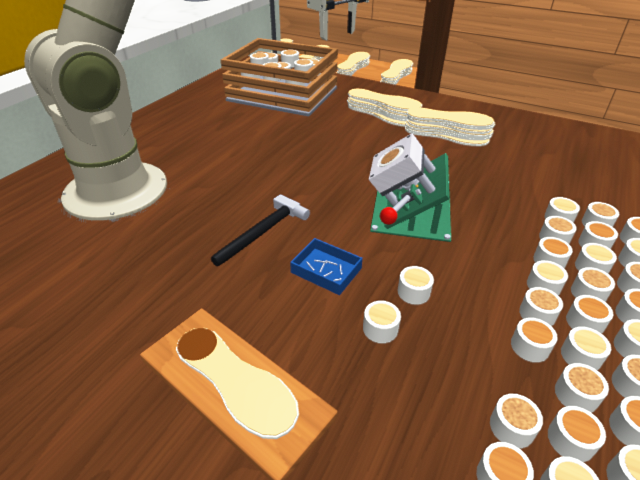

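View pics/top0.png

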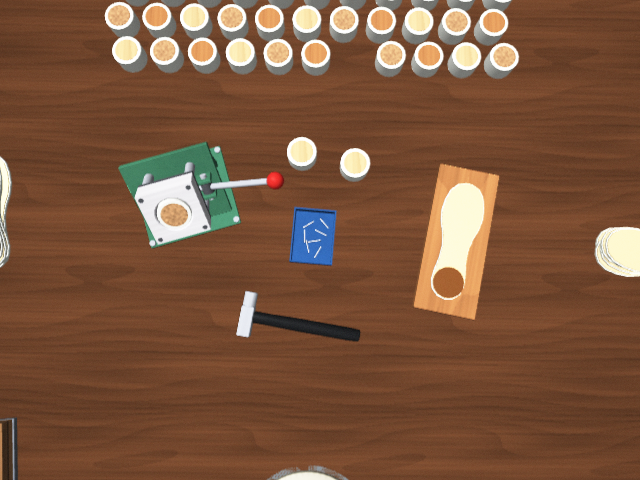

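```bash
cat > h.py <<'E'
import cv2,numpy as np
from scipy.optimize import least_squares
np.set_printoptions(precision=4,suppress=True)
def proj(c,P):
    P=np.atleast_2d(P);M=np.array(c["camera_from_world"]);p=P@M[:3,:3].T+M[:3,3]
    f=240/np.tan(np.radians(c["vertical_fov"])/2)
    return np.c_[c["cx"]+f*p[:,0]/-p[:,2], c["cy"]-f*p[:,1]/-p[:,2]]
def ray(c,uv,z):
    M=np.array(c["camera_from_world"]);f=240/np.tan(np.radians(c["vertical_fov"])/2)
    d=M[:3,:3].T@np.array([(uv[0]-c["cx"])/f,-(uv[1]-c["cy"])/f,-1]);o=-M[:3,:3].T@M[:3,3]
    return o+d*(z-o[2])/d[2]
def blob(px,lo,hi,near,r=60):
    h=cv2.cvtColor(px,cv2.COLOR_RGB2HSV);m=cv2.inRange(h,np.array(lo),np.array(hi))
    k=np.zeros_like(m);cv2.circle(k,near,r,255,-1);m&=k
    m=cv2.morphologyEx(m,cv2.MORPH_CLOSE,np.ones((3,3),np.uint8))
    n,l,s,ce=cv2.connectedComponentsWithStats(m);i=1+np.argmax(s[1:,4]);return ce[i],s[i]
E
python3 - <<'E'
from station import *
from h import *
C={n:camera(n) for n in("scene","top")}
for n in C:
    px=C[n]["pixels"]
    for u,v in {"scene":[(390,157),(197,344),(389,215),(250,390),(190,380)],"top":[(173,214),(448,283),(275,181),(460,210),(430,250)]}[n]:
        print(n,(u,v),cv2.cvtColor(px,cv2.COLOR_RGB2HSV)[v,u])
    cv2.imwrite(f"pics/{n}_crop.png",cv2.resize(cv2.cvtColor(px,cv2.COLOR_RGB2BGR)[(110 if n=="scene" else 130):(250 if n=="scene" else 260),(350 if n=="scene" else 100):(490 if n=="scene" else 300)],None,fx=4,fy=4,interpolation=cv2.INTER_CUBIC))
import pickle;pickle.dump(C,open("c0.pkl","wb"))
E
```

```text
scene (390, 157) [ 15 142 174]
scene (197, 344) [ 13 212 144]
scene (389, 215) [  1 233 221]
scene (250, 390) [ 26  69 252]
scene (190, 380) [ 15 174 231]
top (173, 214) [ 15 119 214]
top (448, 283) [ 13 176 167]
top (275, 181) [  1 202 245]
top (460, 210) [ 27  34 254]
top (430, 250) [ 15 144 237]
```

View pics/top_crop.png

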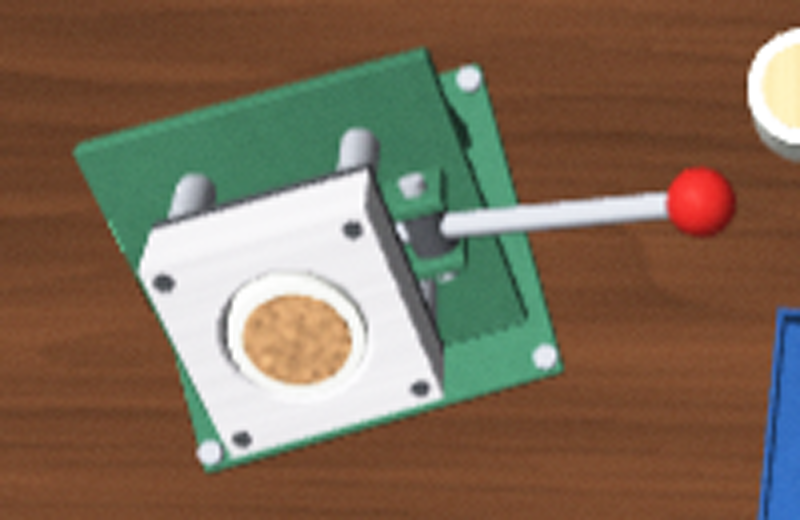

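View pics/scene_crop.png

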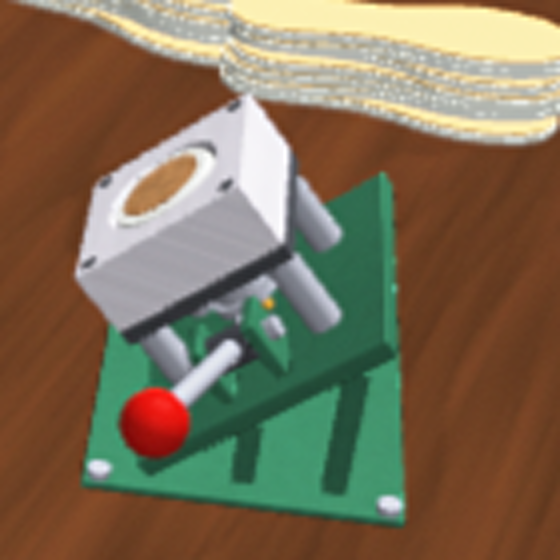

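```bash
cat > fit.py <<'E'
from h import *
import pickle
C=pickle.load(open("c0.pkl","rb"))
N=np.array([-.643,0,.766]);T=np.array([.766,0,.643]);Y=np.array([0,1.,0])
mouth=np.array([-.036,0,.105])+.04*N
ball0=np.array([-.014,-.06,.079])+.054*N-.129*Y
def Rz(a):
    c,s=np.cos(a),np.sin(a);return np.array([[c,-s,0],[s,c,0],[0,0,1]])
if __name__=="__main__":
    obs={}
    for n,(b,k,br) in {"scene":((389,215),(390,157),(197,344)),"top":((275,181),(173,214),(448,283))}.items():
        px=C[n]["pixels"]
        B,sb=blob(px,(0,180,100),(6,255,255),b,25)
        K,sk=blob(px,(8,70,80),(22,255,255),k,18)
        R,sr=blob(px,(8,100,60),(17,255,190),br,30)
        print(n,"ball",B,sb,"cap",K,sk,"brown",R,sr)
        obs[n]=(B,K,R)
    bolts={"top":np.array([(163,283),(353,230),(242,439),(420,388)])/4.+[99.6,129.6],"scene":np.array([(235,104),(226,185),(105,182),(88,262)])/4.+[349.6,109.6]}
    def pts(p):
        R=Rz(p[2]);o=np.array([p[0],p[1],0]);s=p[3]
        bp=np.array([mouth+s*T+s*Y,mouth+s*T-s*Y,mouth-s*T+s*Y,mouth-s*T-s*Y])
        return (np.vstack([ball0,mouth,bp]))@R.T+o
    def res(p,cams=("scene","top")):
        r=[]
        for n in cams:
            r.append(proj(C[n],pts(p))-np.vstack([obs[n][0],obs[n][1],bolts[n]]))
        return np.concatenate(r).ravel()
    x0=[.66,.23,.24,.04]
    for cams in (("scene",),("top",),("scene","top")):
        f=least_squares(lambda p:res(p,cams),x0,loss="soft_l1");print(cams,f.x)
        print(res(f.x,cams).reshape(-1,2).round(1).tolist())
    P=pts(f.x);print("ball",P[0],"mouth",P[1])
    for n in C: print(n,"seat@.028",ray(C[n],obs[n][2],.028))
E
python3 fit.py
```

```text
scene ball [388.2658 215.2252] [380 207  17  17 222] cap [382.7962 145.6879] [372 139  25  19 157] brown [196.7412 343.6553] [178 328  39  32 966]
top ball [274.8471 179.9835] [267 171  17  18 242] cap [173.8668 214.4989] [161 204  27  22 473] brown [447.8667 282.1177] [433 268  31  30 705]
('scene',) [0.6559 0.2648 0.3023 0.0424]
[[-0.1, -0.2], [7.1, 9.4], [-0.4, -0.0], [-0.1, -0.5], [-0.3, -0.1], [-0.2, -0.0]]
('top',) [0.6567 0.2646 0.3004 0.042 ]
[[-0.1, 0.1], [-0.3, -0.5], [0.2, 0.1], [-0.1, -0.0], [0.0, 0.2], [0.1, 0.1]]
('scene', 'top') [0.6564 0.2646 0.3009 0.0421]
[[0.0, -0.1], [7.3, 9.5], [-0.2, 0.2], [-0.0, -0.4], [-0.0, -0.1], [0.1, -0.0], [-0.1, 0.2], [-0.2, -0.4], [0.1, 0.2], [-0.0, 0.1], [0.0, 0.4], [0.2, 0.3]]
ball [0.6659 0.0696 0.1204] mouth [0.5975 0.2463 0.1356]
scene seat@.028 [ 0.4882 -0.2712  0.028 ]
top seat@.028 [ 0.4875 -0.2699  0.028 ]
```

servo_tool(
  targets=[
    {"yaw": -1},
    {"yaw": -1},
    {"yaw": -1},
    {"yaw": -1},
    {"yaw": -1},
    {"yaw": -1},
    {"yaw": -0.25},
    {},
  ],
  claw=-1,
  newtons=20,
)

```text
$.targets[0]: bad value
```

```bash
cat > go.py <<'E'
import sys
from station import *
from h import *
s=sense();R=s["tcp_rot"];p=s["ee_pos"]
print("t",s["time_s"],"p",p,"yang",np.degrees(np.arctan2(R[1,1],R[0,1])),"F",s["contact_force"],"w",s["gripper_width"],"q",s["q"])
if len(sys.argv)>3:
    d=np.array(list(map(float,sys.argv[1:4])))-p
    print("units xyz",R.T@d/.04, "n rows>=",np.linalg.norm(d)/.05)
E
python3 go.py .667 .0696 .18
```

```text
t 1.3 p [0.2519 0.6799 0.2187] yang 69.67353621981573 F [-0.1393  0.367  -0.5485] w 0.09274228346564216 q [-1.2927  0.5992 -0.0025  1.5994  0.0018  0.9429 -0.0798]
units xyz [-15.0319 -10.7011   0.9659] n rows>= 14.781717054088066
```

servo_tool(
  targets=[
    {"tx": 0, "ty": 0, "tz": 0, "yaw": -1},
    {"tx": 0, "ty": 0, "tz": 0, "yaw": -1},
    {"tx": 0, "ty": 0, "tz": 0, "yaw": -1},
    {"tx": 0, "ty": 0, "tz": 0, "yaw": -1},
    {"tx": 0, "ty": 0, "tz": 0, "yaw": -1},
    {"tx": 0, "ty": 0, "tz": 0, "yaw": -1},
    {"tx": 0, "ty": 0, "tz": 0, "yaw": -0.25},
    {"tx": 0, "ty": 0, "tz": 0, "yaw": 0},
  ],
  claw=-1,
  newtons=20,
)

```text
time_s: 2.1
ee_pos: [0.2521, 0.6798, 0.2186]
tcp_rot: [[-0.956, -0.294, -0.0], [-0.294, 0.956, -0.0], [0.0, 0.0, -1.0]]
contact_force: [-1.2, -0.3, 0.3]
gripper_width: 0.0333
```

```bash
python3 go.py .667 .0696 .18
```

```text
t 2.1 p [0.2521 0.6798 0.2186] yang 107.06909928468856 F [-1.1653 -0.3135  0.2533] w 0.03331056687858467 q [-1.1825  0.6055 -0.1824  1.5912  0.1265  0.9566  0.4625]
units xyz [ -5.4395 -17.6272   0.9629] n rows>= 14.777986350091549
```

servo_tool(
  targets=[
    {"tx": -0.272, "ty": -0.88, "tz": 0, "yaw": 0},
    {"tx": -0.272, "ty": -0.88, "tz": 0, "yaw": 0},
    {"tx": -0.272, "ty": -0.88, "tz": 0, "yaw": 0},
    {"tx": -0.272, "ty": -0.88, "tz": 0, "yaw": 0},
    {"tx": -0.272, "ty": -0.88, "tz": 0, "yaw": 0},
    {"tx": -0.272, "ty": -0.88, "tz": 0, "yaw": 0},
    {"tx": -0.272, "ty": -0.88, "tz": 0, "yaw": 0},
    {"tx": -0.272, "ty": -0.88, "tz": 0, "yaw": 0},
    {"tx": -0.272, "ty": -0.88, "tz": 0, "yaw": 0},
    {"tx": -0.272, "ty": -0.88, "tz": 0, "yaw": 0},
  ],
)

```text
time_s: 3.1
ee_pos: [0.4605, 0.3745, 0.2189]
tcp_rot: [[-0.956, -0.293, 0.0], [-0.293, 0.956, 0.0], [-0.0, 0.0, -1.0]]
contact_force: [1.2, -1.1, 1.0]
gripper_width: 0.0006
```

servo_tool(
  targets=[
    {"tx": -0.272, "ty": -0.88, "tz": 0, "yaw": 0},
    {"tx": -0.272, "ty": -0.88, "tz": 0, "yaw": 0},
    {"tx": -0.272, "ty": -0.88, "tz": 0, "yaw": 0},
    {"tx": -0.272, "ty": -0.88, "tz": 0, "yaw": 0},
    {"tx": -0.272, "ty": -0.88, "tz": 0, "yaw": 0},
    {"tx": -0.272, "ty": -0.88, "tz": 0, "yaw": 0},
    {"tx": -0.272, "ty": -0.88, "tz": 0, "yaw": 0},
    {"tx": -0.272, "ty": -0.88, "tz": 0, "yaw": 0},
    {"tx": -0.272, "ty": -0.88, "tz": 0, "yaw": 0},
    {"tx": 0, "ty": 0, "tz": 0, "yaw": 0},
  ],
)

```text
time_s: 4.1
ee_pos: [0.6495, 0.0957, 0.2184]
tcp_rot: [[-0.958, -0.286, 0.001], [-0.286, 0.958, -0.003], [-0.001, -0.003, -1.0]]
contact_force: [-0.2, -0.7, 0.1]
gripper_width: 0.0006
```

```bash
python3 go.py .665 .0696 .142
python3 - <<'E'
from station import *
import cv2
for n in("scene","top"): cv2.imwrite(f"pics/{n}1.png",cv2.cvtColor(camera(n)["pixels"],cv2.COLOR_RGB2BGR))
E
```

```text
t 4.1 p [0.6495 0.0957 0.2184] yang 106.60762042700863 F [-0.2087 -0.7215  0.0581] w 0.0005783304629148843 q [-0.1313  0.5197 -0.1552  1.76    0.1047  0.8691  1.5267]
units xyz [-0.1834 -0.7303  1.9136] n rows>= 1.6451320192216692
```

View pics/scene1.png

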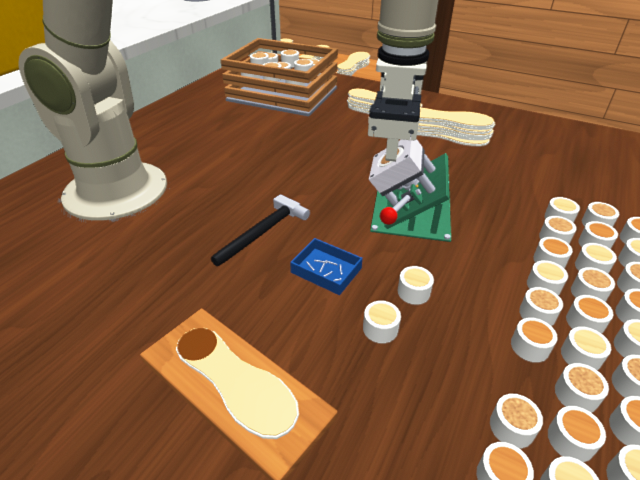

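servo_tool(
  targets=[
    {"tx": -0.18, "ty": -0.7, "tz": 0, "yaw": 0},
    {"tx": 0, "ty": 0, "tz": 0.6, "yaw": 0},
    {"tx": 0, "ty": 0, "tz": 0.6, "yaw": 0},
    {"tx": 0, "ty": 0, "tz": 0.6, "yaw": 0},
    {"tx": 0, "ty": 0, "tz": 0, "yaw": 0},
    {"tx": 0, "ty": 0, "tz": 0, "yaw": 0},
  ],
)

```text
time_s: 4.8
ee_pos: [0.6616, 0.0787, 0.147]
tcp_rot: [[-0.955, -0.296, -0.001], [-0.296, 0.955, 0.0], [0.0, 0.001, -1.0]]
contact_force: [-0.4, -0.0, 0.1]
gripper_width: 0.0005
```

```bash
python3 go.py .665 .0696 .137
```

```text
t 4.8 p [0.6616 0.0787 0.147 ] yang 107.22940447800812 F [-0.4012 -0.045   0.0731] w 0.0005494358988923721 q [-0.1069  0.6098 -0.1487  1.7969  0.1248  0.7445  1.5503]
units xyz [-0.014  -0.2422  0.2493] n rows>= 0.27832700766628776
```

servo_tool(
  targets=[
    {"tx": -0.02, "ty": -0.24, "tz": 0, "yaw": 0},
    {"tx": 0, "ty": 0, "tz": 0.2, "yaw": 0},
    {"tx": 0, "ty": 0, "tz": 0, "yaw": 0},
    {"tx": 0, "ty": 0, "tz": 0, "yaw": 0},
  ],
)

```text
time_s: 5.2
ee_pos: [0.6656, 0.0683, 0.1388]
tcp_rot: [[-0.955, -0.295, 0.0], [-0.295, 0.955, 0.0], [-0.0, 0.0, -1.0]]
contact_force: [0.8, 0.2, -0.5]
gripper_width: 0.0007
```

```bash
python3 go.py .7042 .070 .0927
```

```text
t 5.2 p [0.6656 0.0683 0.1388] yang 107.15736866425493 F [ 0.7613  0.2149 -0.531 ] w 0.0006873856810049508 q [-0.0919  0.6221 -0.1473  1.7967  0.1282  0.732   1.5628]
units xyz [-0.9357 -0.2441  1.1524] n rows>= 1.2034652874587624
```

servo_tool(
  targets=[
    {"tx": -0.09, "ty": -0.04, "tz": 0.115, "yaw": 0},
    {"tx": -0.09, "ty": -0.04, "tz": 0.115, "yaw": 0},
    {"tx": -0.09, "ty": -0.03, "tz": 0.115, "yaw": 0},
    {"tx": -0.09, "ty": -0.03, "tz": 0.115, "yaw": 0},
    {"tx": -0.09, "ty": -0.03, "tz": 0.115, "yaw": 0},
    {"tx": -0.09, "ty": -0.02, "tz": 0.115, "yaw": 0},
    {"tx": -0.09, "ty": -0.02, "tz": 0.115, "yaw": 0},
    {"tx": -0.09, "ty": -0.02, "tz": 0.115, "yaw": 0},
  ],
)

```text
time_s: 6.0
ee_pos: [0.6983, 0.0657, 0.1033]
tcp_rot: [[-0.956, -0.294, 0.004], [-0.294, 0.956, -0.002], [-0.004, -0.003, -1.0]]
contact_force: [0.8, -5.6, 10.0]
gripper_width: 0.0009
```

```bash
python3 go.py .7042 .070 .0927
python3 - <<'E'
from station import *
import cv2
for n in("scene",): cv2.imwrite(f"pics/{n}2.png",cv2.resize(cv2.cvtColor(camera(n)["pixels"],cv2.COLOR_RGB2BGR)[60:260,320:520],None,fx=3,fy=3))
E
```

```text
t 6.0 p [0.6983 0.0657 0.1033] yang 107.07656286491115 F [ 0.8321 -5.6116 10.0196] w 0.0008665872268688398 q [-0.0908  0.6959 -0.1367  1.7439  0.1392  0.7073  1.5671]
units xyz [-0.1718  0.0592  0.2658] n rows>= 0.25760938165661984
```

View pics/scene2.png

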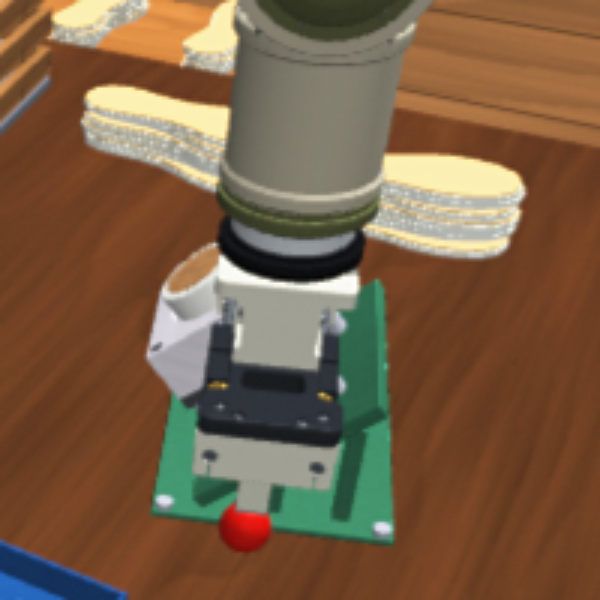

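servo_tool(
  targets=[
    {"tx": -0.07, "ty": 0.02, "tz": 0.1, "yaw": 0},
    {"tx": -0.06, "ty": 0.02, "tz": 0.1, "yaw": 0},
    {"tx": -0.04, "ty": 0.0, "tz": 0.06, "yaw": 0},
    {"tx": -0.02, "ty": 0.0, "tz": 0.04, "yaw": 0},
    {"tx": 0, "ty": 0, "tz": 0, "yaw": 0},
  ],
)

```text
time_s: 6.55
ee_pos: [0.7059, 0.0695, 0.0925]
tcp_rot: [[-0.956, -0.294, 0.006], [-0.294, 0.956, -0.002], [-0.005, -0.004, -1.0]]
contact_force: [1.3, -6.8, 15.8]
gripper_width: 0.0007
```

```bash
python3 go.py .7042 .070 .0927
```

```text
t 6.55 p [0.7059 0.0695 0.0925] yang 107.0758284379811 F [ 1.3327 -6.8248 15.7719] w 0.0006835817576738188 q [-0.0968  0.7161 -0.1337  1.7318  0.1416  0.6974  1.5625]
units xyz [ 0.0362  0.0238 -0.0051] n rows>= 0.034854180555828555
```

Force is rising at the predicted stop; press a little more to confirm it.

servo_tool(
  targets=[
    {"tx": 0, "ty": 0, "tz": 0.04, "yaw": 0},
    {"tx": 0, "ty": 0, "tz": 0.04, "yaw": 0},
    {"tx": 0, "ty": 0, "tz": 0, "yaw": 0},
  ],
)

```text
time_s: 6.85
ee_pos: [0.706, 0.0695, 0.092]
tcp_rot: [[-0.956, -0.293, 0.007], [-0.293, 0.956, -0.002], [-0.007, -0.004, -1.0]]
contact_force: [-5.2, -7.3, 36.5]
gripper_width: 0.0005
```

```bash
python3 go.py .7042 .070 .0927
```

```text
t 6.85 p [0.706  0.0695 0.092 ] yang 107.05638960182034 F [-5.2209 -7.2651 36.5008] w 0.0005024312913534017 q [-0.0971  0.7164 -0.1333  1.7328  0.1421  0.6949  1.5617]
units xyz [ 0.0394  0.0258 -0.0177] n rows>= 0.0402483779140731
```

servo_tool(
  targets=[
    {"tx": 0, "ty": 0, "tz": -0.3, "yaw": 0},
    {"tx": 0, "ty": 0, "tz": -0.8, "yaw": 0},
    {"tx": 0, "ty": 0, "tz": -1, "yaw": 0},
    {"tx": 0, "ty": 0, "tz": -1, "yaw": 0},
    {"tx": 0, "ty": 0, "tz": -0.6, "yaw": 0},
    {"tx": 0, "ty": 0, "tz": 0, "yaw": 0},
    {"tx": 0, "ty": 0, "tz": 0, "yaw": 0},
  ],
  claw=1,
)

```text
time_s: 7.55
ee_pos: [0.7027, 0.0719, 0.2347]
tcp_rot: [[-0.955, -0.295, 0.001], [-0.295, 0.955, 0.0], [-0.001, -0.0, -1.0]]
contact_force: [-0.4, -0.4, -0.4]
gripper_width: 0.052
```

```bash
python3 go.py .59 .244 .225
python3 - <<'E'
from station import *
import cv2
cv2.imwrite("pics/scene3.png",cv2.resize(cv2.cvtColor(camera("scene")["pixels"],cv2.COLOR_RGB2BGR)[60:260,320:520],None,fx=3,fy=3))
cv2.imwrite("pics/top3.png",cv2.resize(cv2.cvtColor(camera("top")["pixels"],cv2.COLOR_RGB2BGR)[110:280,100:320],None,fx=3,fy=3))
E
```

```text
t 7.55 p [0.7027 0.0719 0.2347] yang 107.17778126869074 F [-0.3719 -0.4349 -0.3895] w 0.05204631270882951 q [-0.0839  0.5656 -0.157   1.6237  0.1025  0.9597  1.5949]
units xyz [1.4208 4.9422 0.2418] n rows>= 4.118466277346559
```

View pics/scene3.png

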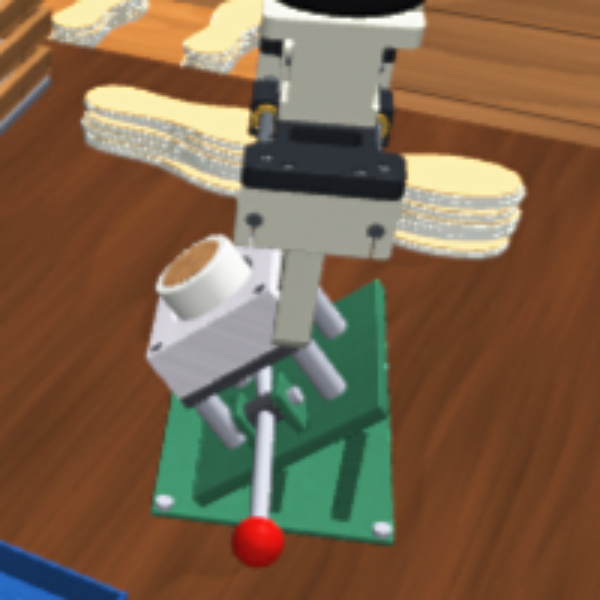

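View pics/top3.png

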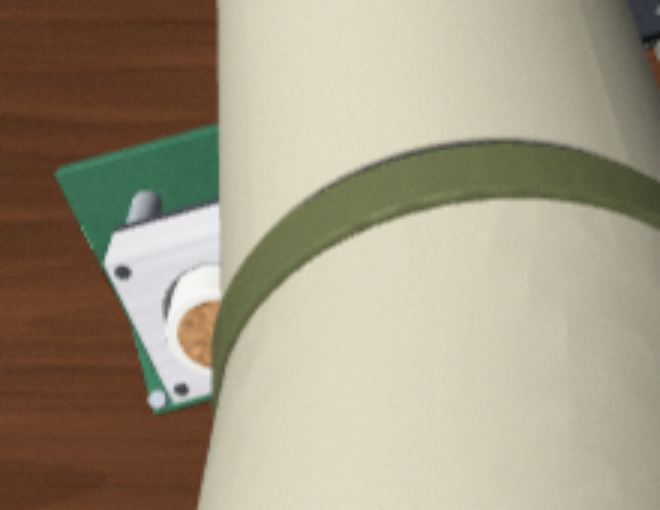

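servo_tool(
  targets=[
    {"tx": 0.25, "ty": 0.85, "tz": 0, "yaw": 0},
    {"tx": 0.25, "ty": 0.85, "tz": 0, "yaw": 0},
    {"tx": 0.25, "ty": 0.85, "tz": 0, "yaw": 0},
    {"tx": 0.25, "ty": 0.85, "tz": 0, "yaw": 0},
    {"tx": 0.22, "ty": 0.8, "tz": 0, "yaw": 0},
    {"tx": 0.2, "ty": 0.74, "tz": 0, "yaw": 0},
    {"tx": 0, "ty": 0, "tz": 0, "yaw": 0},
    {"tx": 0, "ty": 0, "tz": 0, "yaw": 0},
    {"tx": 0, "ty": 0, "tz": 0, "yaw": 0},
  ],
)

```text
time_s: 8.55
ee_pos: [0.5904, 0.2425, 0.2337]
tcp_rot: [[-0.956, -0.294, -0.001], [-0.294, 0.956, -0.001], [0.001, -0.001, -1.0]]
contact_force: [-0.3, 0.3, 0.2]
gripper_width: 0.0924
```

```bash
python3 go.py .5899 .2439 .14
```

```text
t 8.55 p [0.5904 0.2425 0.2337] yang 107.0997086534584 F [-0.2856  0.3469  0.1694] w 0.09240063575446886 q [-0.3618  0.4841 -0.1731  1.7842  0.1047  0.8837  1.2873]
units xyz [-0.0019  0.0384  2.3432] n rows>= 1.874798995963667
```

servo_tool(
  targets=[
    {"tx": 0, "ty": 0.04, "tz": 0.5, "yaw": 0},
    {"tx": 0, "ty": 0, "tz": 0.5, "yaw": 0},
    {"tx": 0, "ty": 0, "tz": 0.5, "yaw": 0},
    {"tx": 0, "ty": 0, "tz": 0.4, "yaw": 0},
    {"tx": 0, "ty": 0, "tz": 0, "yaw": 0},
    {"tx": 0, "ty": 0, "tz": 0, "yaw": 0},
  ],
)

```text
time_s: 9.15
ee_pos: [0.5901, 0.2443, 0.1585]
tcp_rot: [[-0.956, -0.294, -0.0], [-0.294, 0.956, -0.001], [0.001, -0.0, -1.0]]
contact_force: [0.4, -1.0, -0.8]
gripper_width: 0.0929
```

```bash
python3 go.py .5899 .2439 .1405
python3 - <<'E'
from station import *
import cv2
cv2.imwrite("pics/scene4.png",cv2.resize(cv2.cvtColor(camera("scene")["pixels"],cv2.COLOR_RGB2BGR)[60:220,320:520],None,fx=4,fy=4,interpolation=cv2.INTER_CUBIC)[:600])
E
```

```text
t 9.15 p [0.5901 0.2443 0.1585] yang 107.08494462946693 F [ 0.3956 -1.0372 -0.8389] w 0.09285527402779356 q [-0.374   0.5673 -0.1615  1.8528  0.1301  0.7324  1.2614]
units xyz [ 0.0066 -0.0094  0.4504] n rows>= 0.36046823180800774
```

View pics/scene4.png

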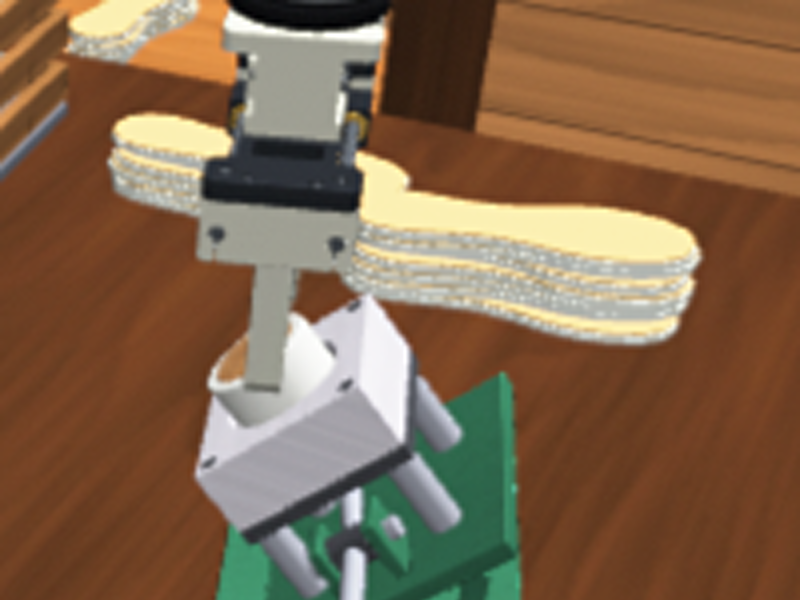

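servo_tool(
  targets=[
    {"tx": 0, "ty": 0, "tz": 0.25, "yaw": 0},
    {"tx": 0, "ty": 0, "tz": 0.18, "yaw": 0},
    {"tx": 0, "ty": 0, "tz": 0, "yaw": 0},
    {"tx": 0, "ty": 0, "tz": 0, "yaw": 0},
  ],
)

```text
time_s: 9.6
ee_pos: [0.5894, 0.2453, 0.1413]
tcp_rot: [[-0.955, -0.295, -0.0], [-0.295, 0.955, -0.0], [0.0, -0.0, -1.0]]
contact_force: [1.0, 0.3, 0.0]
gripper_width: 0.093
```

servo_tool(
  targets=[
    {"tx": 0, "ty": 0, "tz": 0, "yaw": 0},
    {"tx": 0, "ty": 0, "tz": 0, "yaw": 0},
    {"tx": 0, "ty": 0, "tz": 0, "yaw": 0},
    {"tx": 0, "ty": 0, "tz": 0, "yaw": 0},
    {"tx": 0, "ty": 0, "tz": 0, "yaw": 0},
    {"tx": 0, "ty": 0, "tz": 0, "yaw": 0},
    {"tx": 0, "ty": 0, "tz": 0, "yaw": 0},
    {"tx": 0, "ty": 0, "tz": 0, "yaw": 0},
  ],
  claw=-1,
  newtons=15,
)

```text
time_s: 10.4
ee_pos: [0.5903, 0.2437, 0.1418]
tcp_rot: [[-0.956, -0.294, 0.001], [-0.294, 0.956, -0.002], [-0.0, -0.002, -1.0]]
contact_force: [0.8, -5.2, 4.4]
gripper_width: 0.0596
```

```bash
python3 go.py .5899 .2439 .1405
```

```text
t 10.4 p [0.5903 0.2437 0.1418] yang 107.10491661526291 F [ 0.7791 -5.2264  4.355 ] w 0.059640266442336935 q [-0.3775  0.5871 -0.1564  1.8663  0.1376  0.6984  1.2556]
units xyz [0.0085 0.0084 0.0331] n rows>= 0.028151083626536597
```

servo_tool(
  targets=[
    {"tx": 0.064, "ty": 0, "tz": -0.077, "yaw": 0},
    {"tx": 0.129, "ty": 0, "tz": -0.153, "yaw": 0},
    {"tx": 0.129, "ty": 0, "tz": -0.153, "yaw": 0},
    {"tx": 0.129, "ty": 0, "tz": -0.153, "yaw": 0},
    {"tx": 0.129, "ty": 0, "tz": -0.153, "yaw": 0},
    {"tx": 0.129, "ty": 0, "tz": -0.153, "yaw": 0},
    {"tx": 0.1, "ty": 0, "tz": -0.3, "yaw": 0},
    {"tx": 0.0, "ty": 0, "tz": -0.4, "yaw": 0},
    {"tx": 0, "ty": 0, "tz": 0, "yaw": 0},
    {"tx": 0, "ty": 0, "tz": 0, "yaw": 0},
  ],
)

```text
time_s: 11.4
ee_pos: [0.5587, 0.2359, 0.2036]
tcp_rot: [[-0.955, -0.295, 0.001], [-0.295, 0.955, 0.0], [-0.001, 0.0, -1.0]]
contact_force: [-0.8, 0.3, -0.8]
gripper_width: 0.0595
```

```bash
python3 go.py .488 -.2705 .2
python3 - <<'E'
from station import *
import cv2
cv2.imwrite("pics/scene5.png",cv2.resize(cv2.cvtColor(camera("scene")["pixels"],cv2.COLOR_RGB2BGR)[50:200,300:500],None,fx=4,fy=4,interpolation=cv2.INTER_CUBIC)[:600])
E
```

```text
t 11.4 p [0.5587 0.2359 0.2036] yang 107.17212606724254 F [-0.7911  0.336  -0.8136] w 0.05952456997324448 q [-0.372   0.4783 -0.1743  1.8879  0.1135  0.7837  1.2629]
units xyz [  5.4263 -11.5736   0.0815] n rows>= 10.226244235032492
```

View pics/scene5.png

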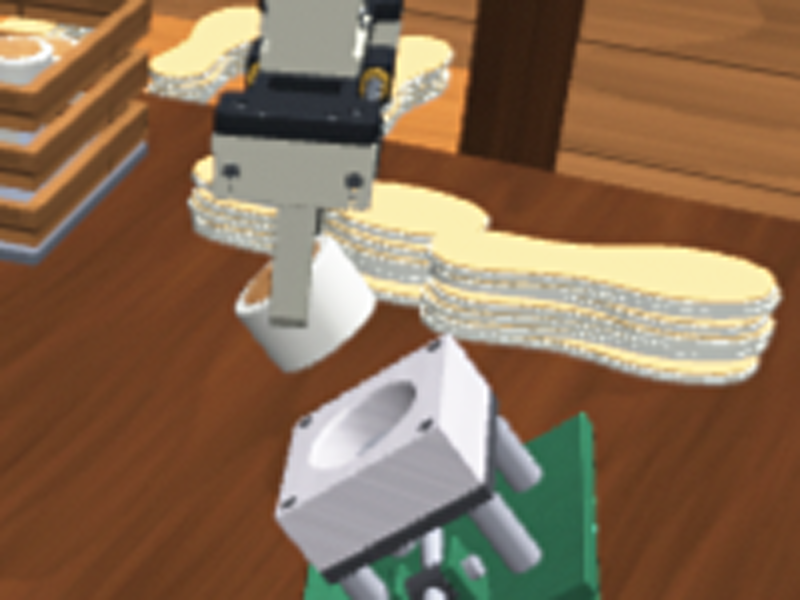

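servo_tool(
  targets=[
    {"tx": 0, "ty": -0.3, "tz": 0, "yaw": 1},
    {"tx": 0, "ty": -0.6, "tz": 0, "yaw": 1},
    {"tx": 0, "ty": -0.8, "tz": 0, "yaw": 1},
    {"tx": 0, "ty": -0.8, "tz": 0, "yaw": 1},
    {"tx": 0, "ty": -0.8, "tz": 0, "yaw": 1},
    {"tx": 0, "ty": -0.8, "tz": 0, "yaw": 0},
    {"tx": 0, "ty": -0.8, "tz": 0, "yaw": 0},
    {"tx": 0, "ty": -0.5, "tz": 0, "yaw": 0},
    {"tx": 0, "ty": 0, "tz": 0, "yaw": 0},
    {"tx": 0, "ty": 0, "tz": 0, "yaw": 0},
  ],
)

```text
time_s: 12.45
ee_pos: [0.5467, 0.0234, 0.2027]
tcp_rot: [[-0.975, 0.223, -0.001], [0.223, 0.975, 0.0], [0.001, 0.0, -1.0]]
contact_force: [0.1, 0.6, -0.2]
gripper_width: 0.0594
```

```bash
python3 go.py .495 -.145 .2
```

```text
t 12.45 p [0.5467 0.0234 0.2027] yang 77.1330040804617 F [ 0.0637  0.6084 -0.2102] w 0.05939454306037863 q [-0.1278  0.4077 -0.0255  2.0235  0.015   0.711   1.1837]
units xyz [ 0.3225 -4.3934  0.0667] n rows>= 3.5245469545353774
```

servo_tool(
  targets=[
    {"tx": 0.05, "ty": -0.5, "tz": 0, "yaw": 0},
    {"tx": 0.05, "ty": -0.75, "tz": 0, "yaw": 0},
    {"tx": 0.05, "ty": -0.75, "tz": 0, "yaw": 0},
    {"tx": 0.05, "ty": -0.75, "tz": 0, "yaw": 0},
    {"tx": 0.05, "ty": -0.75, "tz": 0, "yaw": 0},
    {"tx": 0.05, "ty": -0.6, "tz": 0, "yaw": 0},
    {"tx": 0, "ty": -0.3, "tz": 0.6, "yaw": 0},
    {"tx": 0, "ty": 0, "tz": 0.8, "yaw": 0},
    {"tx": 0, "ty": 0, "tz": 0, "yaw": 0},
    {"tx": 0, "ty": 0, "tz": 0, "yaw": 0},
  ],
)

```text
time_s: 13.45
ee_pos: [0.4963, -0.1444, 0.147]
tcp_rot: [[-0.975, 0.22, -0.002], [0.22, 0.975, 0.001], [0.002, 0.0, -1.0]]
contact_force: [0.4, 0.5, -0.8]
gripper_width: 0.0596
```

```bash
python3 go.py .495 -.145 .042;  python3 - <<'E'
from station import *
import cv2
for n in("scene","top"): cv2.imwrite(f"pics/{n}6.png",cv2.cvtColor(camera(n)["pixels"],cv2.COLOR_RGB2BGR))
E
```

```text
t 13.45 p [ 0.4963 -0.1444  0.147 ] yang 77.27535793498265 F [ 0.393   0.4689 -0.806 ] w 0.059586929826220165 q [ 0.1845  0.4561 -0.0149  2.1394  0.0116  0.5477  1.5099]
units xyz [ 0.0248 -0.0226  2.6241] n rows>= 2.0994716242441296
```

View pics/scene6.png

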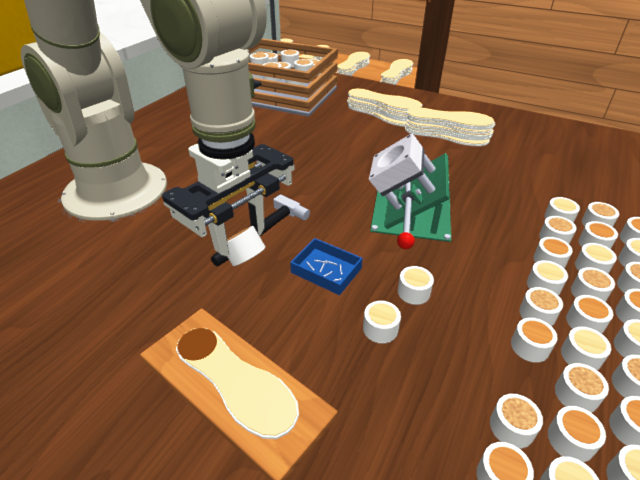

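Run:
```python
from fit import *
print(ray(C["top"],(359,335),.012),ray(C["scene"],(216,262),.012),"tin",ray(C["top"],(333,264),.02),ray(C["top"],(336,210),.02),"plank",ray(C["top"],(415,307),.02),ray(C["top"],(440,165),.02))
```

```text
[ 0.3802 -0.0956  0.012 ] [ 0.3838 -0.0951  0.012 ] tin [ 0.5203 -0.0417  0.02  ] [ 0.6301 -0.0464  0.02  ] plank [ 0.4373 -0.2059  0.02  ] [ 0.7275 -0.2591  0.02  ]
```

servo_tool(
  targets=[
    {"tx": 0, "ty": 0.25, "tz": 0.5, "yaw": 0},
    {"tx": 0, "ty": 0, "tz": 0.7, "yaw": 0},
    {"tx": 0, "ty": 0, "tz": 0.7, "yaw": 0},
    {"tx": 0, "ty": 0, "tz": 0.5, "yaw": 0},
    {"tx": 0, "ty": 0, "tz": 0.22, "yaw": 0},
    {"tx": 0, "ty": 0, "tz": 0, "yaw": 0},
    {"tx": 0, "ty": 0, "tz": 0, "yaw": 0},
  ],
)

```text
time_s: 14.25
ee_pos: [0.499, -0.1359, 0.0434]
tcp_rot: [[-0.975, 0.222, 0.001], [0.222, 0.975, -0.0], [-0.001, 0.0, -1.0]]
contact_force: [0.0, -0.8, -0.2]
gripper_width: 0.0598
```

servo_tool(
  targets=[
    {"tx": 0, "ty": 0, "tz": 0, "yaw": 0},
    {"tx": 0, "ty": 0, "tz": 0.1, "yaw": 0},
    {"tx": 0, "ty": 0, "tz": 0.05, "yaw": 0},
    {"tx": 0, "ty": 0, "tz": 0, "yaw": 0},
  ],
  newtons=6,
)

```text
time_s: 14.65
ee_pos: [0.499, -0.1362, 0.0368]
tcp_rot: [[-0.975, 0.222, 0.002], [0.222, 0.975, -0.0], [-0.002, -0.0, -1.0]]
contact_force: [0.8, -0.0, 4.4]
gripper_width: 0.0599
```

```bash
python3 go.py .495 -.135 .036;  python3 - <<'E'
from station import *
import cv2
cv2.imwrite("pics/scene7.png",cv2.resize(cv2.cvtColor(camera("scene")["pixels"],cv2.COLOR_RGB2BGR)[180:330,160:360],None,fx=4,fy=4,interpolation=cv2.INTER_CUBIC)[:600])
E
```

```text
t 14.65 p [ 0.499  -0.1362  0.0368] yang 77.16484844607119 F [ 0.7586 -0.043   4.4015] w 0.05986252183780807 q [ 0.1633  0.645  -0.0097  2.2106  0.0213  0.2842  1.4819]
units xyz [0.1041 0.0068 0.0194] n rows>= 0.08485681255265284
```

View pics/scene7.png

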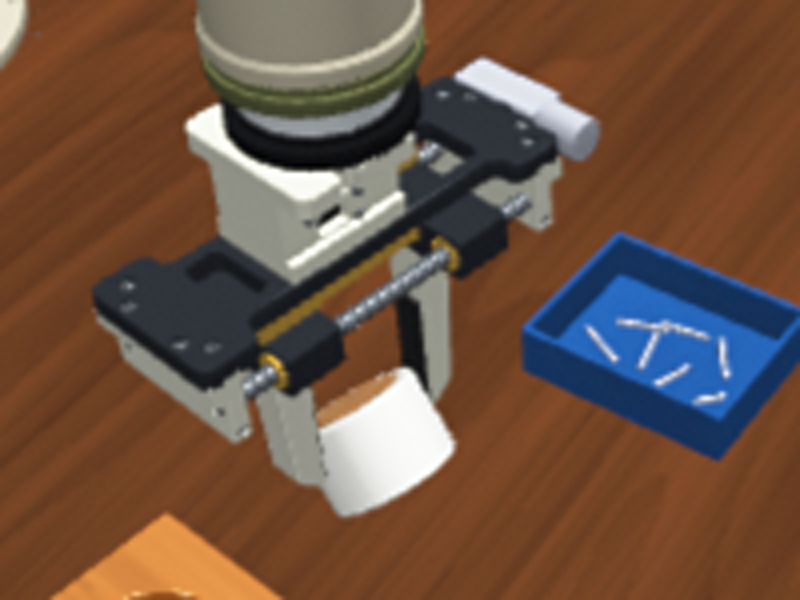

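servo_tool(
  targets=[
    {"tx": -0.091, "ty": 0, "tz": 0.02, "yaw": 0},
    {"tx": -0.091, "ty": 0, "tz": 0.02, "yaw": 0},
    {"tx": -0.086, "ty": 0, "tz": 0.031, "yaw": 0},
    {"tx": -0.086, "ty": 0, "tz": 0.031, "yaw": 0},
    {"tx": -0.08, "ty": 0, "tz": 0.046, "yaw": 0},
    {"tx": -0.08, "ty": 0, "tz": 0.046, "yaw": 0},
    {"tx": 0, "ty": 0, "tz": 0, "yaw": 0},
  ],
)

```text
time_s: 15.4
ee_pos: [0.5187, -0.1406, 0.0282]
tcp_rot: [[-0.975, 0.222, 0.0], [0.222, 0.975, 0.0], [-0.0, 0.0, -1.0]]
contact_force: [0.6, -0.5, -0.6]
gripper_width: 0.06
```

```bash
python3 go.py .52 -.135 .024;  python3 - <<'E'
from station import *
import cv2
cv2.imwrite("pics/scene8.png",cv2.resize(cv2.cvtColor(camera("scene")["pixels"],cv2.COLOR_RGB2BGR)[180:330,160:360],None,fx=4,fy=4,interpolation=cv2.INTER_CUBIC)[:600])
E
```

```text
t 15.4 p [ 0.5187 -0.1406  0.0282] yang 77.1769234553543 F [ 0.6391 -0.5365 -0.5653] w 0.06002061725648203 q [ 0.166   0.6721 -0.0102  2.167   0.0214  0.3025  1.4846]
units xyz [-0.0013  0.1428  0.1045] n rows>= 0.14155371555177637
```

View pics/scene8.png

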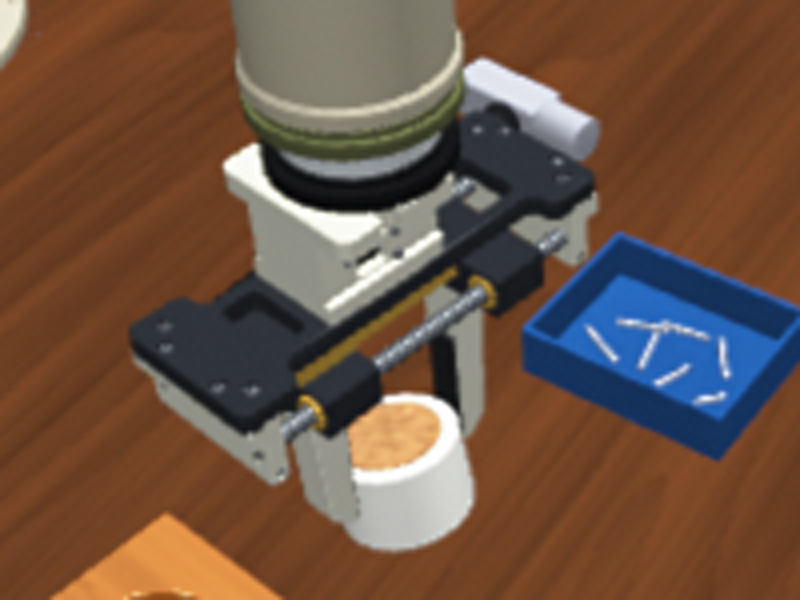

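servo_tool(
  targets=[
    {"tx": -0.05, "ty": 0, "tz": 0.05, "yaw": 0},
    {"tx": -0.03, "ty": 0, "tz": 0.05, "yaw": 0},
    {"tx": 0, "ty": 0, "tz": 0.05, "yaw": 0},
    {"tx": 0, "ty": 0, "tz": 0, "yaw": 0},
  ],
)

```text
time_s: 15.85
ee_pos: [0.5214, -0.1412, 0.0223]
tcp_rot: [[-0.975, 0.222, -0.0], [0.222, 0.975, 0.0], [0.0, 0.0, -1.0]]
contact_force: [0.5, -0.5, 0.0]
gripper_width: 0.0597
```

```bash
python3 go.py .52 -.135 .024;  python3 - <<'E'
from station import *
import cv2
cv2.imwrite("pics/scene9.png",cv2.resize(cv2.cvtColor(camera("scene")["pixels"],cv2.COLOR_RGB2BGR)[180:330,160:360],None,fx=4,fy=4,interpolation=cv2.INTER_CUBIC)[:600])
E
```

```text
t 15.85 p [ 0.5214 -0.1412  0.0223] yang 77.17657945489191 F [ 0.5066 -0.5048  0.0039] w 0.05969772177015663 q [ 0.1662  0.6841 -0.01    2.1626  0.0217  0.2952  1.4846]
units xyz [ 0.0672  0.1426 -0.0423] n rows>= 0.13059639519979271
```

View pics/scene9.png

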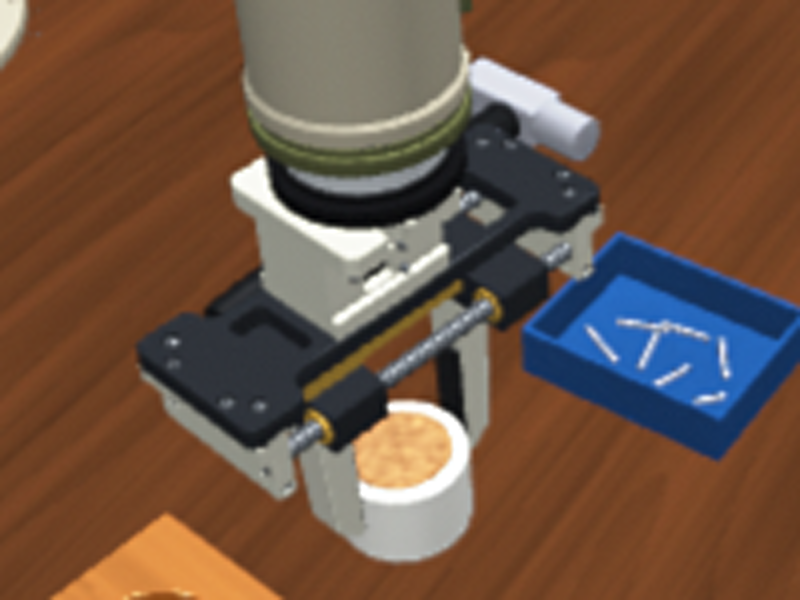

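servo_tool(
  targets=[
    {"tx": 0, "ty": 0, "tz": 0.05, "yaw": 0},
    {"tx": 0, "ty": 0, "tz": 0.05, "yaw": 0},
    {"tx": 0, "ty": 0, "tz": 0, "yaw": 0},
  ],
)

```text
time_s: 16.2
ee_pos: [0.5212, -0.1412, 0.0186]
tcp_rot: [[-0.975, 0.222, -0.0], [0.222, 0.975, 0.0], [0.0, -0.0, -1.0]]
contact_force: [0.7, 0.1, 2.5]
gripper_width: 0.0599
```

```bash
python3 go.py .52 -.135 .024
```

```text
t 16.2 p [ 0.5212 -0.1412  0.0186] yang 77.17282105796959 F [0.7296 0.1163 2.4554] w 0.05989456464125536 q [ 0.1661  0.6906 -0.0098  2.1641  0.022   0.287   1.4844]
units xyz [ 0.0646  0.1435 -0.1339] n rows>= 0.16530980119832966
```

servo_tool(
  targets=[
    {"tx": 0, "ty": 0, "tz": 0.04, "yaw": 0},
    {"tx": 0, "ty": 0, "tz": 0.0, "yaw": 0},
  ],
)

```text
time_s: 16.4
ee_pos: [0.5213, -0.1412, 0.0171]
tcp_rot: [[-0.975, 0.222, 0.0], [0.222, 0.975, -0.0], [-0.0, 0.0, -1.0]]
contact_force: [0.5, 0.0, 5.2]
gripper_width: 0.0597
```

```bash
python3 go.py .52 -.135 .024
python3 - <<'E'
from station import *
from h import *
for n in("scene","top"):
    c=camera(n);cv2.imwrite(f"pics/{n}10.png",cv2.resize(cv2.cvtColor(c["pixels"],cv2.COLOR_RGB2BGR)[(230 if n=="scene" else 180):(330 if n=="scene" else 330),(210 if n=="scene" else 300):(340 if n=="scene" else 500)],None,fx=5 if n=="scene" else 4,fy=5 if n=="scene" else 4,interpolation=cv2.INTER_CUBIC))
E
```

```text
t 16.4 p [ 0.5213 -0.1412  0.0171] yang 77.17400693666396 F [0.5296 0.0341 5.1747] w 0.05968661032633849 q [ 0.166   0.6933 -0.0097  2.1646  0.0221  0.2837  1.4843]
units xyz [ 0.0666  0.1431 -0.1716] n rows>= 0.1865079470011455
```

View pics/scene10.png

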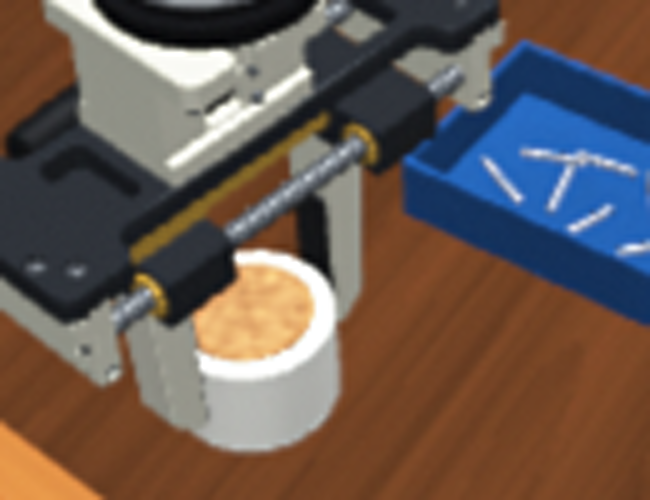

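View pics/top10.png

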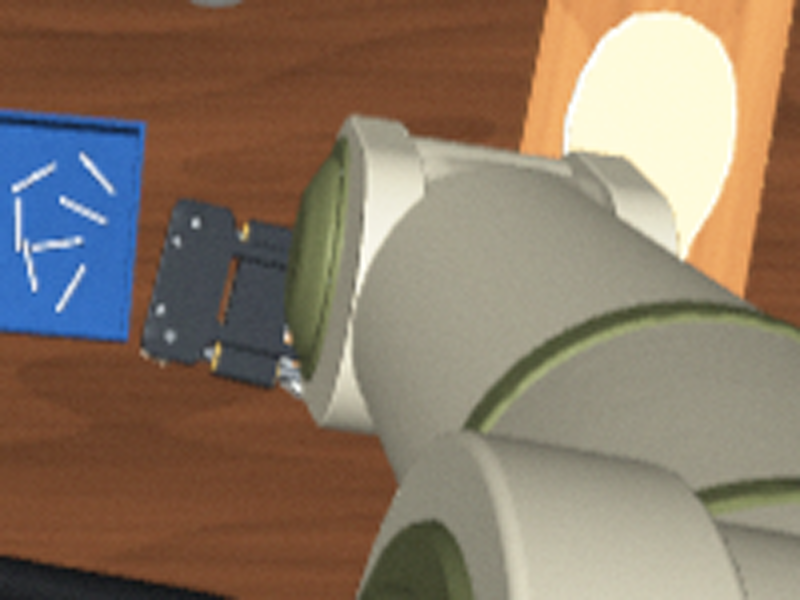

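```bash
cat > ov.py <<'E'
from station import *
from h import *
import sys
def overlay(c,x,y,z0,crop,sc,fn,tilt=0,tdir=np.array([1.,0,0])):
    t=np.linspace(0,2*np.pi,200)
    ez=np.array([0,0,1.])*np.cos(tilt)+tdir*np.sin(tilt); ex=tdir*np.cos(tilt)-np.array([0,0,1.])*np.sin(tilt); ey=np.cross(ez,ex)
    u0,v0,u1,v1=crop
    im=cv2.resize(cv2.cvtColor(c["pixels"],cv2.COLOR_RGB2BGR)[v0:v1,u0:u1],None,fx=sc,fy=sc,interpolation=cv2.INTER_CUBIC)
    for h,r in((0,.03),(.04,.03),(.0,.028),(.04,.0215)):
        P=np.array([x,y,z0])+h*ez+r*(np.cos(t)[:,None]*ex+np.sin(t)[:,None]*ey)
        p=(proj(c,P)+.5-[u0,v0])*sc
        cv2.polylines(im,[np.round(p).astype(int)],True,(255,0,255) if h else (255,255,0),1)
    cv2.imwrite(fn,im)
E
python3 - <<'E'
from ov import *
c=camera("scene")
e=ray(c,(260.6,292.6),.04);print(e)
overlay(c,e[0],e[1],0,(210,230,340,330),6,"pics/ov10.png")
E
```

```text
[ 0.5223 -0.1408  0.04  ]
```

View pics/ov10.png

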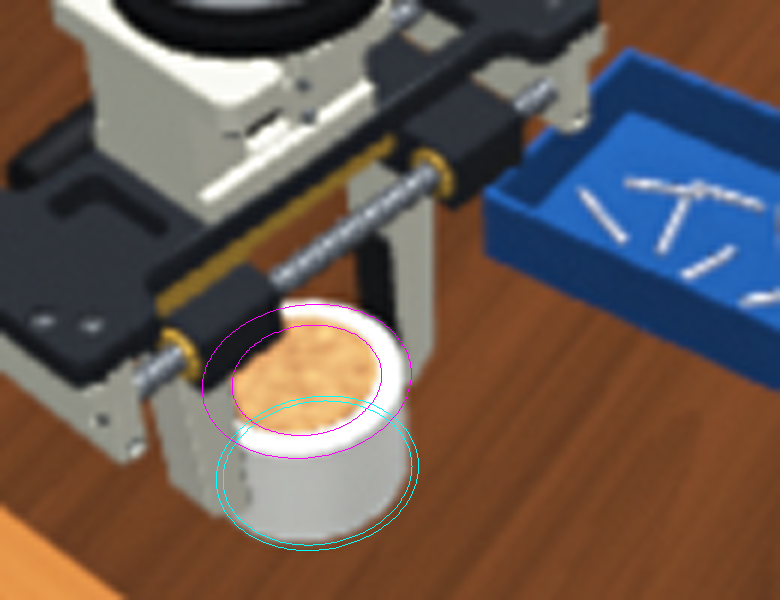

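servo_tool(
  targets=[
    {"tx": 0, "ty": 0, "tz": 0, "yaw": 0},
    {"tx": 0, "ty": 0, "tz": 0, "yaw": 0},
    {"tx": 0, "ty": 0, "tz": -0.4, "yaw": 0},
    {"tx": 0, "ty": 0, "tz": -0.8, "yaw": 0},
    {"tx": 0, "ty": 0, "tz": -0.8, "yaw": 0},
    {"tx": 0, "ty": 0, "tz": -0.4, "yaw": 0},
    {"tx": 0, "ty": 0, "tz": 0, "yaw": 0},
    {"tx": 0, "ty": 0, "tz": 0, "yaw": 0},
  ],
  newtons=20,
)

```text
time_s: 17.35
ee_pos: [0.5209, -0.1411, 0.1125]
tcp_rot: [[-0.975, 0.222, -0.0], [0.222, 0.975, 0.0], [0.0, -0.0, -1.0]]
contact_force: [-0.0, 0.1, -0.8]
gripper_width: 0.0594
```

```bash
python3 go.py .488 -.2705 .11
python3 - <<'E'
from ov import *
c=camera("scene");s=sense()["ee_pos"]
overlay(c,s[0],s[1],s[2]-.0171,(210,180,340,280),6,"pics/ov11.png")
E
```

```text
t 17.35 p [ 0.5209 -0.1411  0.1125] yang 77.17495337885246 F [-0.0071  0.1468 -0.7622] w 0.059409061187802356 q [ 0.169   0.531  -0.0136  2.1171  0.0145  0.494   1.4914]
units xyz [ 0.0839 -3.3367  0.0622] n rows>= 2.67069274468093
```

View pics/ov11.png

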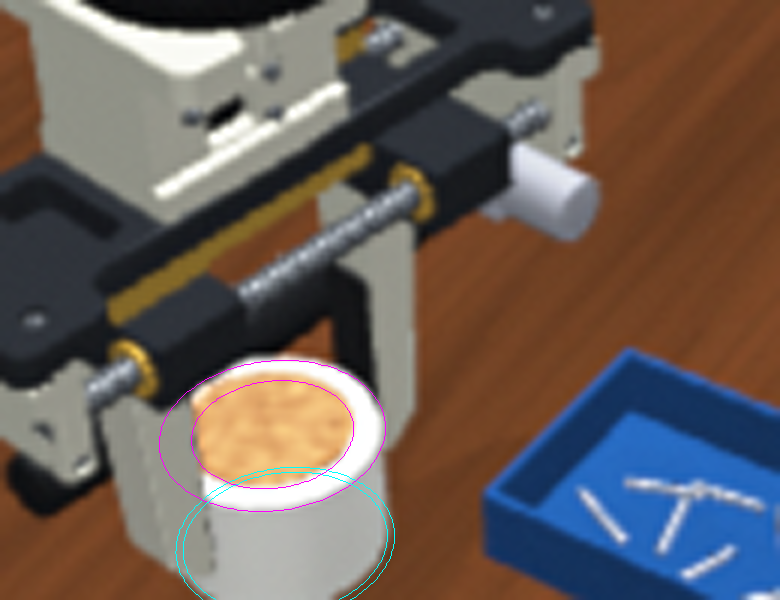

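servo_tool(
  targets=[
    {"tx": 0.02, "ty": -0.4, "tz": 0, "yaw": 0},
    {"tx": 0.02, "ty": -0.6, "tz": 0, "yaw": 0},
    {"tx": 0.02, "ty": -0.7, "tz": 0, "yaw": 0},
    {"tx": 0.02, "ty": -0.7, "tz": 0, "yaw": 0},
    {"tx": 0, "ty": -0.6, "tz": 0, "yaw": 0},
    {"tx": 0, "ty": -0.33, "tz": 0, "yaw": 0},
    {"tx": 0, "ty": 0, "tz": 0.4, "yaw": 0},
    {"tx": 0, "ty": 0, "tz": 0.5, "yaw": 0},
    {"tx": 0, "ty": 0, "tz": 0, "yaw": 0},
    {"tx": 0, "ty": 0, "tz": 0, "yaw": 0},
  ],
)

```text
time_s: 18.4
ee_pos: [0.4884, -0.2696, 0.0763]
tcp_rot: [[-0.975, 0.221, -0.002], [0.221, 0.975, 0.001], [0.002, 0.001, -1.0]]
contact_force: [0.5, 0.2, -0.8]
gripper_width: 0.0597
```

```bash
python3 go.py .488 -.2705 .046
python3 - <<'E'
from ov import *
c=camera("scene");s=sense()["ee_pos"]
overlay(c,s[0],s[1],s[2]-.0171,(130,270,260,370),6,"pics/ov12.png")
E
```

```text
t 18.4 p [ 0.4884 -0.2696  0.0763] yang 77.21213425583352 F [ 0.4735  0.1653 -0.8314] w 0.059664391212175004 q [ 0.4266  0.6043 -0.0344  2.0964  0.0449  0.4437  1.7053]
units xyz [ 0.0024 -0.0236  0.7568] n rows>= 0.6057176966000841
```

View pics/ov12.png

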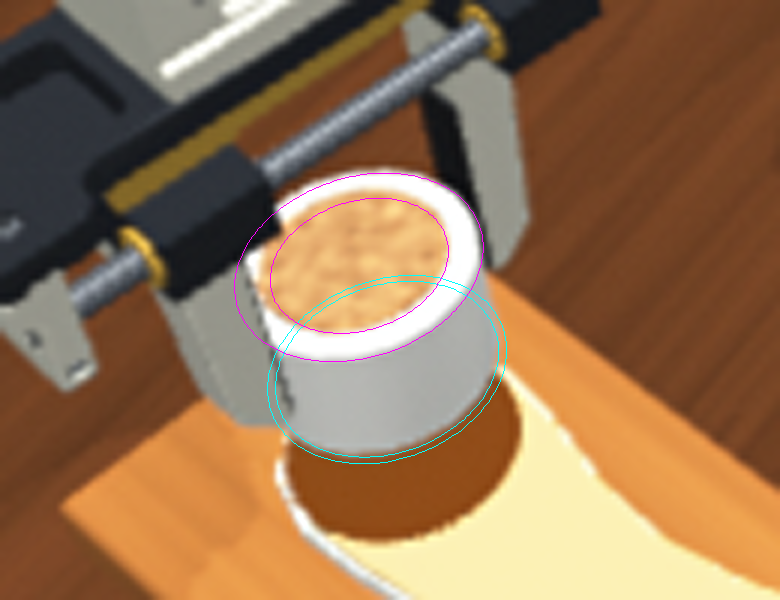

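servo_tool(
  targets=[
    {"tx": 0, "ty": -0.03, "tz": 0.25, "yaw": 0},
    {"tx": 0, "ty": 0, "tz": 0.25, "yaw": 0},
    {"tx": 0, "ty": 0, "tz": 0.15, "yaw": 0},
    {"tx": 0, "ty": 0, "tz": 0.05, "yaw": 0},
    {"tx": 0, "ty": 0, "tz": 0.04, "yaw": 0},
    {"tx": 0, "ty": 0, "tz": 0, "yaw": 0},
  ],
)

```text
time_s: 19.05
ee_pos: [0.4884, -0.2715, 0.0472]
tcp_rot: [[-0.975, 0.222, -0.0], [0.222, 0.975, 0.0], [0.0, 0.0, -1.0]]
contact_force: [-1.6, 0.3, -0.6]
gripper_width: 0.0599
```

```bash
python3 go.py .488 -.2705 .045
python3 - <<'E'
from ov import *
c=camera("scene")
overlay(c,.488,-.2705,.028,(130,290,260,390),6,"pics/ov13.png")
E
```

```text
t 19.05 p [ 0.4884 -0.2715  0.0472] yang 77.17619894162127 F [-1.5699  0.3213 -0.5737] w 0.059948665424768004 q [ 0.4266  0.6523 -0.0304  2.1098  0.0497  0.3803  1.7032]
units xyz [0.016  0.0226 0.0557] n rows>= 0.04976427360408169
```

View pics/ov13.png

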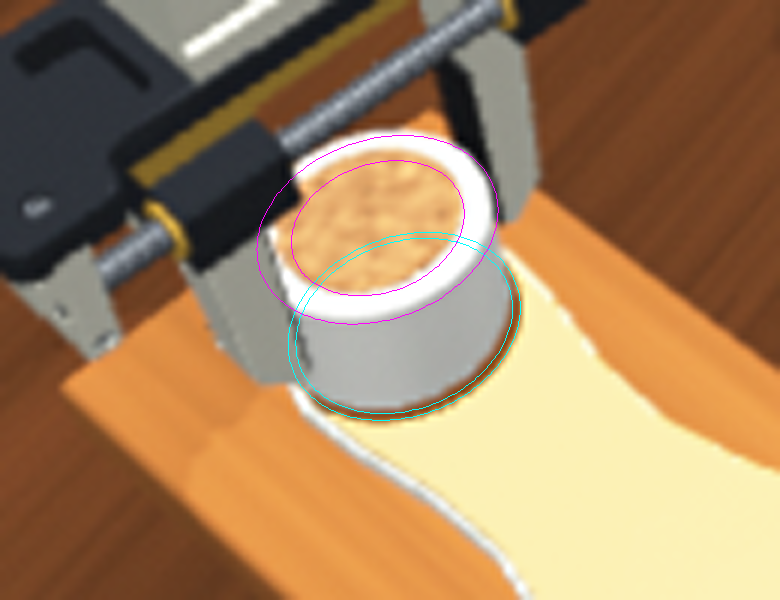

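servo_tool(
  targets=[
    {"tx": 0, "ty": 0.02, "tz": 0.04, "yaw": 0},
    {"tx": 0, "ty": 0, "tz": 0.03, "yaw": 0},
    {"tx": 0, "ty": 0, "tz": 0.02, "yaw": 0},
    {"tx": 0, "ty": 0, "tz": 0, "yaw": 0},
  ],
)

```text
time_s: 19.5
ee_pos: [0.4889, -0.2707, 0.0451]
tcp_rot: [[-0.975, 0.222, 0.001], [0.222, 0.975, -0.0], [-0.001, -0.0, -1.0]]
contact_force: [-3.2, 1.5, 16.0]
gripper_width: 0.0594
```

```bash
python3 go.py .488 -.2705 .045
python3 - <<'E'
from ov import *
c=camera("scene")
overlay(c,.488,-.2705,.028,(130,290,260,390),6,"pics/ov14.png")
E
```

```text
t 19.5 p [ 0.4889 -0.2707  0.0451] yang 77.18057689139377 F [-3.203   1.4744 16.039 ] w 0.059436100777920095 q [ 0.4245  0.6555 -0.0299  2.1117  0.0498  0.3739  1.7016]
units xyz [ 0.0219 -0.0006  0.0025] n rows>= 0.017655286726653095
```

View pics/ov14.png

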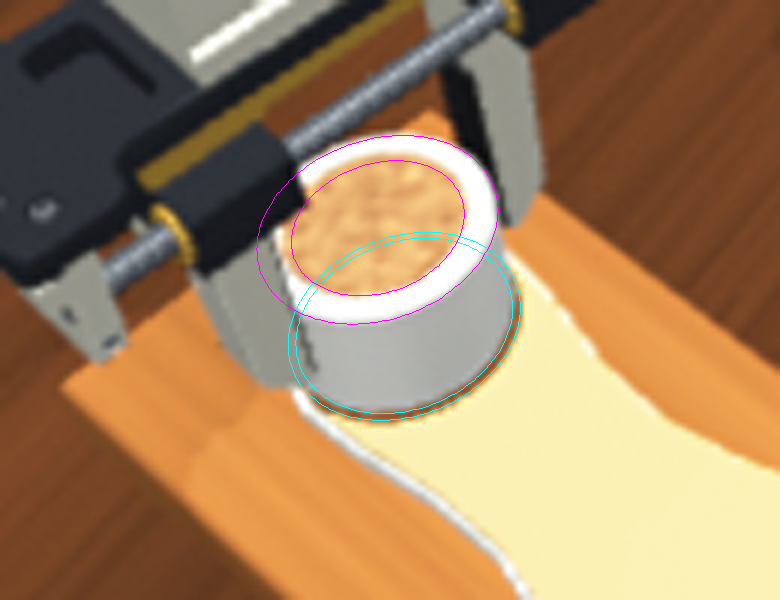

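servo_tool(
  targets=[
    {"tx": 0, "ty": 0, "tz": -0.03, "yaw": 0},
    {"tx": 0, "ty": 0, "tz": 0, "yaw": 0},
  ],
)

```text
time_s: 19.75
ee_pos: [0.4888, -0.2708, 0.0453]
tcp_rot: [[-0.975, 0.222, 0.001], [0.222, 0.975, -0.0], [-0.001, -0.0, -1.0]]
contact_force: [0.3, 1.2, -0.6]
gripper_width: 0.0593
```

servo_tool(
  targets=[
    {"tx": 0, "ty": 0, "tz": 0, "yaw": 0},
    {"tx": 0, "ty": 0, "tz": 0, "yaw": 0},
    {"tx": 0, "ty": 0, "tz": 0, "yaw": 0},
    {"tx": 0, "ty": 0, "tz": 0, "yaw": 0},
    {"tx": 0, "ty": 0, "tz": 0, "yaw": 0},
    {"tx": 0, "ty": 0, "tz": 0, "yaw": 0},
  ],
  claw=1,
)

```text
time_s: 20.35
ee_pos: [0.4886, -0.2708, 0.0449]
tcp_rot: [[-0.975, 0.222, -0.0], [0.222, 0.975, 0.0], [0.0, 0.0, -1.0]]
contact_force: [0.1, 0.5, -0.6]
gripper_width: 0.0925
```

servo_tool(
  targets=[
    {"tx": 0, "ty": 0, "tz": -0.2, "yaw": 0},
    {"tx": 0, "ty": 0, "tz": -0.6, "yaw": 0},
    {"tx": 0, "ty": 0, "tz": -0.8, "yaw": 0},
    {"tx": 0, "ty": 0, "tz": -0.7, "yaw": 0},
    {"tx": 0, "ty": 0, "tz": 0, "yaw": 0},
    {"tx": 0, "ty": 0, "tz": 0, "yaw": 0},
  ],
)

```text
time_s: 20.95
ee_pos: [0.4888, -0.2709, 0.1378]
tcp_rot: [[-0.975, 0.222, 0.002], [0.222, 0.975, -0.001], [-0.002, -0.0, -1.0]]
contact_force: [-0.3, 0.3, 0.5]
gripper_width: 0.0932
```

```bash
python3 go.py .488 -.2705 .069
python3 - <<'E'
from ov import *
c=camera("scene")
overlay(c,.488,-.2705,.028,(130,290,260,390),6,"pics/ov15.png")
E
```

```text
t 20.95 p [ 0.4888 -0.2709  0.1378] yang 77.16768769249626 F [-0.2959  0.3016  0.4652] w 0.09319870493442454 q [ 0.4328  0.5091 -0.0402  2.0567  0.0362  0.5745  1.7142]
units xyz [0.0262 0.0064 1.7207] n rows>= 1.3767108938350805
```

View pics/ov15.png

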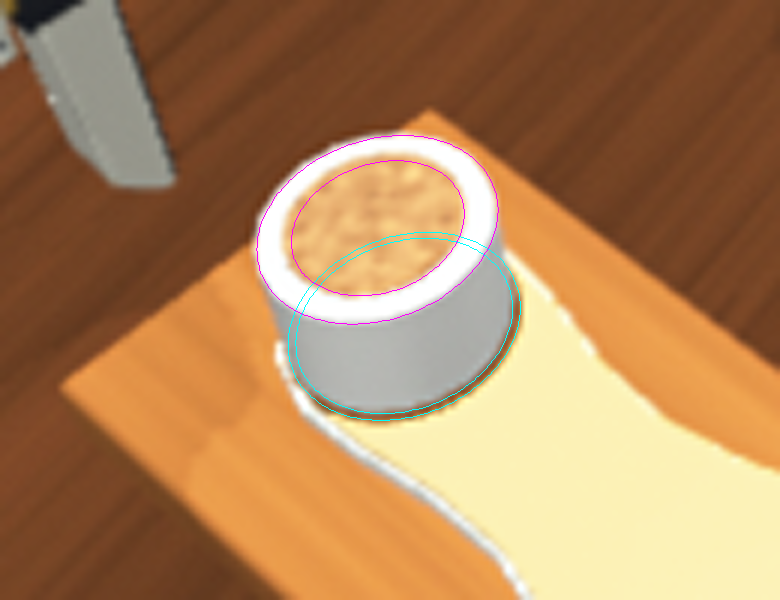

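servo_tool(
  targets=[
    {"tx": 0.02, "ty": 0, "tz": 0.3, "yaw": 0},
    {"tx": 0, "ty": 0, "tz": 0.4, "yaw": 0},
    {"tx": 0, "ty": 0, "tz": 0, "yaw": 0},
    {"tx": 0, "ty": 0, "tz": 0, "yaw": 0},
    {"tx": 0, "ty": 0, "tz": 0, "yaw": 0},
    {"tx": 0, "ty": 0, "tz": 0, "yaw": 0},
    {"tx": 0, "ty": 0, "tz": 0, "yaw": 0},
    {"tx": 0, "ty": 0, "tz": 0, "yaw": 0},
    {"tx": 0, "ty": 0, "tz": 0, "yaw": 0},
    {"tx": 0, "ty": 0, "tz": 0, "yaw": 0},
  ],
  claw=-1,
)

```text
time_s: 22.0
ee_pos: [0.4878, -0.2706, 0.1091]
tcp_rot: [[-0.975, 0.222, 0.0], [0.222, 0.975, -0.0], [-0.0, -0.0, -1.0]]
contact_force: [0.5, 0.0, 0.7]
gripper_width: 0.0173
```

servo_tool(
  targets=[
    {"tx": 0, "ty": 0, "tz": 0.4, "yaw": 0},
    {"tx": 0, "ty": 0, "tz": 0.3, "yaw": 0},
    {"tx": 0, "ty": 0, "tz": 0.18, "yaw": 0},
    {"tx": 0, "ty": 0, "tz": 0, "yaw": 0},
    {"tx": 0, "ty": 0, "tz": 0, "yaw": 0},
  ],
)

```text
time_s: 22.5
ee_pos: [0.4878, -0.2706, 0.0737]
tcp_rot: [[-0.975, 0.222, -0.0], [0.222, 0.975, 0.0], [0.0, 0.0, -1.0]]
contact_force: [-0.2, 0.6, -0.3]
gripper_width: 0.0004
```

```bash
python3 go.py .488 -.2705 .068
```

```text
t 22.5 p [ 0.4878 -0.2706  0.0737] yang 77.17138909905796 F [-0.184   0.5637 -0.278 ] w 0.00039836109015439156 q [ 0.4283  0.608  -0.0342  2.0992  0.0464  0.4354  1.705 ]
units xyz [-0.0046  0.003   0.1421] n rows>= 0.11376703476873828
```

servo_tool(
  targets=[
    {"tx": 0, "ty": 0, "tz": 0.06, "yaw": 0},
    {"tx": 0, "ty": 0, "tz": 0.05, "yaw": 0},
    {"tx": 0, "ty": 0, "tz": 0.03, "yaw": 0},
    {"tx": 0, "ty": 0, "tz": 0, "yaw": 0},
  ],
)

```text
time_s: 22.9
ee_pos: [0.4879, -0.2706, 0.0684]
tcp_rot: [[-0.975, 0.222, 0.0], [0.222, 0.975, -0.0], [-0.0, -0.0, -1.0]]
contact_force: [-0.4, 0.4, 1.7]
gripper_width: 0.0005
```

servo_tool(
  targets=[
    {"tx": 0, "ty": 0, "tz": 0.03, "yaw": 0},
    {"tx": 0, "ty": 0, "tz": 0.03, "yaw": 0},
    {"tx": 0, "ty": 0, "tz": 0, "yaw": 0},
  ],
)

```text
time_s: 23.2
ee_pos: [0.4879, -0.2707, 0.0682]
tcp_rot: [[-0.975, 0.222, 0.001], [0.222, 0.975, -0.001], [-0.001, -0.0, -1.0]]
contact_force: [-4.9, 3.7, 32.3]
gripper_width: 0.0002
```

servo_tool(
  targets=[
    {"tx": 0, "ty": 0, "tz": -0.023, "yaw": 0},
    {"tx": 0, "ty": 0, "tz": 0, "yaw": 0},
  ],
)

```text
time_s: 23.4
ee_pos: [0.4879, -0.2706, 0.0683]
tcp_rot: [[-0.975, 0.222, 0.001], [0.222, 0.975, -0.001], [-0.001, -0.0, -1.0]]
contact_force: [-4.5, 1.7, 21.3]
gripper_width: 0.0003
```

Now hold it for over a second at about 20 N.

servo_tool(
  targets=[
    {"tx": 0, "ty": 0, "tz": -0.002, "yaw": 0},
    {"tx": 0, "ty": 0, "tz": 0, "yaw": 0},
    {"tx": 0, "ty": 0, "tz": 0, "yaw": 0},
    {"tx": 0, "ty": 0, "tz": 0, "yaw": 0},
    {"tx": 0, "ty": 0, "tz": 0, "yaw": 0},
    {"tx": 0, "ty": 0, "tz": 0, "yaw": 0},
  ],
)

```text
time_s: 24.0
ee_pos: [0.4879, -0.2706, 0.0683]
tcp_rot: [[-0.975, 0.222, 0.001], [0.222, 0.975, -0.001], [-0.001, -0.0, -1.0]]
contact_force: [-3.6, 1.3, 20.2]
gripper_width: 0.0003
```

servo_tool(
  targets=[
    {"tx": 0, "ty": 0, "tz": 0, "yaw": 0},
    {"tx": 0, "ty": 0, "tz": 0, "yaw": 0},
    {"tx": 0, "ty": 0, "tz": 0, "yaw": 0},
    {"tx": 0, "ty": 0, "tz": 0, "yaw": 0},
    {"tx": 0, "ty": 0, "tz": 0, "yaw": 0},
    {"tx": 0, "ty": 0, "tz": 0, "yaw": 0},
    {"tx": 0, "ty": 0, "tz": 0, "yaw": 0},
  ],
)

```text
time_s: 24.7
ee_pos: [0.4879, -0.2707, 0.0683]
tcp_rot: [[-0.975, 0.222, 0.001], [0.222, 0.975, -0.001], [-0.001, -0.0, -1.0]]
contact_force: [-2.8, 1.2, 20.0]
gripper_width: 0.0002
```

servo_tool(
  targets=[
    {"tx": 0, "ty": 0, "tz": -0.1, "yaw": 0},
    {"tx": 0, "ty": 0, "tz": -0.5, "yaw": 0},
    {"tx": 0, "ty": 0, "tz": -0.9, "yaw": 0},
    {"tx": 0, "ty": 0, "tz": -0.9, "yaw": 0},
    {"tx": 0, "ty": 0.6, "tz": -0.7, "yaw": 0},
    {"tx": 0, "ty": 0.9, "tz": 0, "yaw": 0},
    {"tx": 0, "ty": 0.9, "tz": 0, "yaw": 0},
    {"tx": 0, "ty": 0.9, "tz": 0, "yaw": 0},
    {"tx": 0, "ty": 0.9, "tz": 0, "yaw": 0},
    {"tx": 0, "ty": 0.9, "tz": 0, "yaw": 0},
  ],
)

```text
time_s: 25.7
ee_pos: [0.5332, -0.0703, 0.1909]
tcp_rot: [[-0.975, 0.222, 0.0], [0.222, 0.975, -0.0], [-0.0, 0.0, -1.0]]
contact_force: [0.4, -0.3, 0.1]
gripper_width: 0.0008
```

servo_tool(
  targets=[
    {"tx": 0, "ty": 0.9, "tz": 0, "yaw": 0},
    {"tx": 0, "ty": 0.9, "tz": 0, "yaw": 0},
    {"tx": 0, "ty": 0, "tz": 0, "yaw": 0},
    {"tx": 0, "ty": 0, "tz": 0, "yaw": 0},
    {"tx": 0, "ty": 0, "tz": 0, "yaw": 0},
    {"tx": 0, "ty": 0, "tz": 0, "yaw": 0},
  ],
)

```text
time_s: 26.3
ee_pos: [0.5488, -0.003, 0.1908]
tcp_rot: [[-0.975, 0.224, -0.0], [0.224, 0.975, -0.001], [0.0, -0.001, -1.0]]
contact_force: [0.1, -0.6, -0.3]
gripper_width: 0.0004
```

```bash
python3 go.py
python3 - <<'E'
from ov import *
c=camera("top");overlay(c,.488,-.2705,.028,(380,200,520,330),4,"pics/ov16.png")
cv2.imwrite("pics/top16.png",cv2.cvtColor(c["pixels"],cv2.COLOR_RGB2BGR))
c=camera("scene");overlay(c,.488,-.2705,.028,(130,290,260,390),6,"pics/ov17.png")
cv2.imwrite("pics/scene16.png",cv2.cvtColor(c["pixels"],cv2.COLOR_RGB2BGR))
E
```

```text
t 26.3 p [ 0.5488 -0.003   0.1908] yang 77.05264040509086 F [ 0.1396 -0.5638 -0.2935] w 0.0003879491653804008 q [-0.0617  0.4254 -0.0504  2.031   0.0337  0.6862  1.2112]
```

View pics/top16.png

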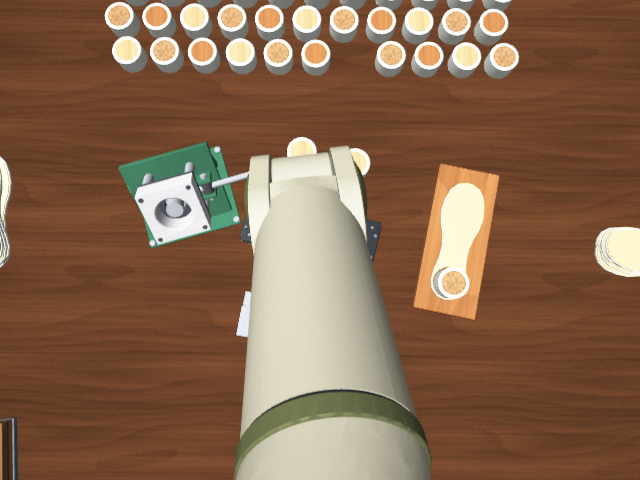

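View pics/ov16.png

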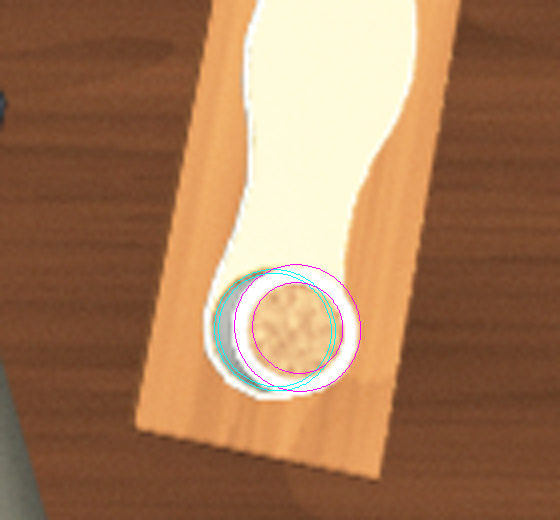

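View pics/ov17.png

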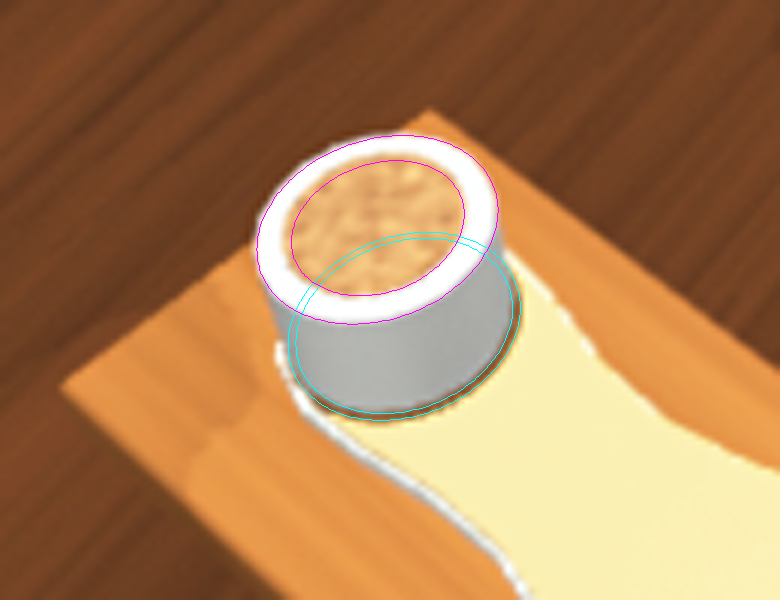

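Run:
```python
from station import *
import cv2,numpy as np
a=cv2.imread("pics/top0.png")[160:325,410:505];b=cv2.imread("pics/top16.png")[160:325,410:505]
d=cv2.absdiff(a,b).max(2);d[100:145,15:65]=0;print("changed px outside heel",(d>40).sum())
print(sense()["contact_force"]);print(sign_off())
```

```text
changed px outside heel 0
[-0.25731521 -0.06899561 -0.24875286]
the job is handed in; nothing more can be done
None
```

The heel is upright, cap up, on the brown mark, has been pressed down, and the job is handed in; the robot's clock read about 26 s.

- **Lever:** I pushed the red ball down to its stop, where the force rose sharply to about 36 N at the predicted stop position. The lever was still down afterwards.
- **Removing and righting the heel:** I gripped the raised heel and drew it out along the nest's axis. It came out tilted 40°, so I stood it upright by rolling its lower edge against a clear patch of bench, still in the gripper.
- **Placing:** I set it on the mark, touching down with about 16 N, and let go.
- **Pressing:** I pressed the cap with the shut fingers and held 20–21 N for about 1.3 s. Just before that the push briefly overshot to about 32 N, and I backed it off.

**Last checks:** A model heel drawn over both camera views matched to about 1 mm, upright and centred on the mark. The sole and plank showed no change outside the heel area. The arm was clear, with no contact force. The arm partly hid the hammer, nail tin and spare heels in the last top view. I did not look at the last whole scene-camera picture for them, but no contact with them was seen at any point.

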